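# Stand the sample jars on their caps for the leak test

### The job

Leak-test the sample jars: turn every jar that stands on the bench upside down and stand it on its cap in the pan of the leak-test box; the red cradle is there to lay a jar down on its side so that you can take it again from the other end. When all the jars stand cap-down in the pan, lower the clear cover until it is fully shut, and leave the other things on the bench where they are.

Things in the scene. Friction and masses are not known exactly. Their poses are not given: they have to be found in the camera images.
- jar_1_mid (a point): Clear sample jar with a cream-white screw cap, 42 mm in diameter and 62 mm tall (the cap is the top 12 mm, as wide as the jar), about 60 g, closed and solid. This point is its centre, half-way up on its axis; z points from its base to its cap. May be absent.
- jar_2_mid (a point): Clear sample jar with a cream-white screw cap, 42 mm in diameter and 62 mm tall (the cap is the top 12 mm, as wide as the jar), about 60 g, closed and solid. This point is its centre, half-way up on its axis; z points from its base to its cap. May be absent.
- jar_3_mid (a point): White sample jar with a blue screw cap, 42 mm in diameter and 62 mm tall (the cap is the top 12 mm, as wide as the jar), about 60 g, closed and solid. This point is its centre, half-way up on its axis; z points from its base to its cap. May be absent.
- jar_4_mid (a point): Clear sample jar with a cream-white screw cap, 42 mm in diameter and 62 mm tall (the cap is the top 12 mm, as wide as the jar), about 60 g, closed and solid. This point is its centre, half-way up on its axis; z points from its base to its cap. May be absent.
- test_box: Leak-test box, fixed: low grey pan with a white pad and a hinged clear cover. Origin: centre of its underside; x points to the hinge side (away from the robot), y along the hinge, z up. Closed, the cover leaves 142 mm (x) by 302 mm (y) inside, up to 80 mm above the bench. Jars whose axis is over 38 mm in front (-x) of the middle would be hit by its front wall.
- pan_floor (a point): Centre of the pan's floor, 6 mm above the bench, with the box's axes. The floor measures 139 mm (x) by 299 mm (y) inside a rim whose top is 15 mm above the bench. Four jars fit in a row along y, 80 mm apart, with their axes at x = 0.
- cover_hinge (a point): Middle of the cover's hinge line, which runs along the box's y, 75 mm behind the box's centre and 16 mm above the bench.
- cover_handle (a point): Centre line of the cover's blue handle tab, a flat bar 50 mm long (y, along the hinge), 8 mm thick, jutting 30 mm from the front wall. When shut the point is 168 mm in front of the hinge, 22 mm above it and 12 mm short of the tab's free edge; x to the hinge, z up. Both turn with the cover: open, the tab stands up on top. Fingers pinching its two ends (closing along y) can swing the cover.
- cover (a joint): Angle of the cover: 0 shut, opens up and back to 1.7 rad. The hinge is stiff (0.4 N m): the cover stays where it is left, and 3 to 6 N at the handle moves it. It is a clear box open below, 150 x 310 x 68 mm, 4 mm walls, blue edge trims, 0.35 kg. Above the tab its front wall goes on for 42 mm.
- cradle_seat (a point): Laying cradle, loose, 0.8 kg: two parallel red rails along y, 72 mm long, 26 mm apart, on a dark plate of 50 x 84 x 6 mm. The point is where the centre of a jar lying along y between the rails comes to rest, 34 mm above the bench. z up. The rails reach 17 mm to either side and 17 mm above the bench, so fingers can close on the jar's sides without touching them.
- weigh_dish_mid (a point): Bystander: glass dish, 63 mm in diameter, 17 mm tall. Its centre.
- lab_notebook_mid (a point): Bystander: brown notebook, 105 x 152 x 13 mm. Its centre.
Not all that is in view belongs to the job. Of the things like the part that bears jar_3_mid, leave any that is green or turquoise; of the rest the larger one is meant.

How it is judged (in metres and radians):
On the way:
1. with the cover open, every jar stands on its cap in the pan (angle between each of jar_1_mid, jar_2_mid, jar_3_mid, jar_4_mid's own z axis and vertical above 2.99 rad and x of jar_1_mid in the frame of test_box between -0.052 and 0.052 m and y of jar_1_mid in the frame of test_box between -0.132 and 0.132 m and z of each of jar_1_mid, jar_2_mid, jar_3_mid, jar_4_mid in the frame of test_box below 0.042 m and x of jar_2_mid in the frame of test_box between -0.052 and 0.052 m and y of jar_2_mid in the frame of test_box between -0.132 and 0.132 m and x of jar_3_mid in the frame of test_box between -0.052 and 0.052 m and y of jar_3_mid in the frame of test_box between -0.132 and 0.132 m and x of jar_4_mid in the frame of test_box between -0.052 and 0.052 m and y of jar_4_mid in the frame of test_box between -0.132 and 0.132 m and linear speed of each of jar_1, jar_2, jar_3, jar_4 below 0.03 m/s and value of joint cover above 0.5 rad), for 0.2 s.
At the end, for the whole second after the job is handed in: Every jar stands on its cap in the pan (upside down within 0.15 rad, its axis within 52 mm of the pan's middle line and 132 mm of its centre along the hinge, not raised), at rest, and the cover is shut (under 0.05 rad) (angle between each of jar_1_mid, jar_2_mid, jar_3_mid, jar_4_mid's own z axis and vertical above 2.99 rad and x of jar_1_mid in the frame of test_box between -0.052 and 0.052 m and y of jar_1_mid in the frame of test_box between -0.132 and 0.132 m and z of each of jar_1_mid, jar_2_mid, jar_3_mid, jar_4_mid in the frame of test_box below 0.042 m and x of jar_2_mid in the frame of test_box between -0.052 and 0.052 m and y of jar_2_mid in the frame of test_box between -0.132 and 0.132 m and x of jar_3_mid in the frame of test_box between -0.052 and 0.052 m and y of jar_3_mid in the frame of test_box between -0.132 and 0.132 m and x of jar_4_mid in the frame of test_box between -0.052 and 0.052 m and y of jar_4_mid in the frame of test_box between -0.132 and 0.132 m and linear speed of each of jar_1, jar_2, jar_3, jar_4 below 0.03 m/s and value of joint cover below 0.05 rad); the robot touches nothing.
It fails at once if the dish or the notebook is pushed more than 30 mm from its place (distance of any of weigh_dish_mid, lab_notebook_mid from where it was at the start of the episode above 0.03 m).
Of jar_1, jar_2, jar_3, jar_4 only 3 to 4 are there at a start; the rules pass over those that are not, and their reading is None.
At some moment in a run one of cradle may be knocked a few centimetres aside while the robot is not near it.
It also fails if it takes over 210 s, if anything falls off the work surface, if the arm or the gripper's body presses on something with over 40 N, if the wrist force passes 120 N, or if a joint passes its speed limit or range.

### The arm

A 7-joint arm with a two-finger parallel gripper is mounted at the origin on a cart in front of the work surface, level with it; the furniture and walls round the work are solid. World frame = base frame: x ahead of the robot, y to its left, z up, the work surface at z = 0. Lengths are in m, angles in degrees, forces in N, time in s.
With the tool pointing down it reaches from about 0.425 to 0.875 m from the base axis. Payload 4.7 kg.
Tool frame: the origin (TCP) lies between the finger pads; the fingertips stand 8 mm ahead of it and the grasp point (between the pads) lies 11 mm behind it; z points along the fingers, y is the line along which they close (so a half turn about z gives the same grasp; the last joint's range is limited). The gripper opens to 87 mm and grips with 3 to 60 N. Pads are 19 mm wide; open, the fingers measure 117 mm over their backs; the gripper's body (75 mm by 190 mm) begins 51 mm behind the grasp point.
Start: joints at [71.969, 18.392, -4.016, 83.108, 1.295, 78.541, -3.26], TCP at [0.21, -0.615, 0.231] pointing down, gripper open.
Joint ranges: [-163.93, 163.93], [-17.29, 119.83], [-79.2, 71.16], [3.27, 140.29], [-89.18, 269.18], [5.43, 117.66], [-154.24, 154.24]. Speed limits (degrees/s): [147.25, 147.25, 180, 180, 180, 180, 180].

### API

Orientations are given as [roll, pitch, yaw] about the fixed x, y, z axes, in that order (R = Rz(yaw) Ry(pitch) Rx(roll)).
In Python, from cell import env, viewer gives the robot as it stands. The module is installed in compiled form; this text tells all that it offers.
- The arm moves only by the tool arm_command, never from a script. Its argument "series" is a list of rows, each a list of 2 entries, a list of its own where there are three numbers: the shift along the tool's x, y, z in mm, then the turn about the tool's z in rad. A call has exactly 5 rows; each row is the pose to reach, as a shift and turn from the pose commanded when the call began, along the tool's axes at that moment; what a row does not reach only later rows make up. A row lasts 1/10 s, in which the tool goes at most 50 mm and 8.59 degrees, less where a joint would pass 70% of its speed; a pose out of reach is approached as far as the arm can. A call with a gripper value outside its range is refused whole. "grip" is the gripper command: -1 is fully open, 1 is shut, values between are in proportion, set as the call begins (left out, the last holds). The fingers move at their own pace and stop on an object; "grip_force" is the grip in N (left out, the last holds). Time passes only in rows, so rows that repeat a pose let the fingers close, or fill a call up. It gives the time, the measured TCP pose, the force, the opening and the grip force at its end, in the units of the state.
- env.get_obs(): the state, without advancing time (a new reading comes with each control period).
- viewer.read_camera(name): name is "scene" or "top" or "wrist"; returns (picture, depth): 480x640x3 uint8, blue, green, red; 480x640 float32, m along the optical axis (not along the pixel's ray), 0 where there is no reading.
- viewer.calibration(name): a dict with "K" (3x3 intrinsics, pixels), "T" (4x4, takes a point from camera to world coordinates); the wrist camera has in their place "hand_eye" (4x4, takes a point from camera to tool coordinates, whose origin is the TCP and whose axes are the flange's). Camera axes: x right, y up, looking along -z (the intrinsics and any distortion apply to the point x, -y, -z); pixel columns grow to the right and rows downward; lengths in m; the calibration is good to about 2 mm. A picture is of the moment at which its call begins: read the wrist's pose just before it. calibration takes no time and is no camera call.
- env.sign_off(): hands the job in; it is judged then, once.
The state is a dict: "time_s": time; "qpos": joint angles; "joint_velocities": joint speeds; "effort": joint torques, N m; "tool_pos": TCP position; "tool_rot": TCP orientation; "force": force on the tool from outside, world axes, zero at the start; "wrist_torque": the same for the moment, N m; "grip_width": finger opening in m; "grasp_force": force on a finger pad.
Only numpy, scipy, OpenCV 4.12 (cv2) and the standard library are available. Lean on these libraries where they do the work, as an engineer would, in place of code of your own. Each camera call takes 0.05 s, during which the arm holds its last target. There are 200 camera calls.

## Working session

There is one attempt and no reset: what is moved stays moved. The work goes in short steps, Python scripts to look and compute and a tool call to move; the robot and the scene stay as the last step left them, time stands still between calls to the robot, and variables do not carry over. Pictures are saved under pics/ and viewed, at most 14 in all, crops included, and the job is handed in when it is done.

Besides the shell and the picture viewer there is one more tool, called after "Request:" as a command line: name --argument value ..., lists and objects as JSON in quotes. arm_command: Moves the arm, as the interface text tells. Its arguments: {"type":"object","properties":{"series":{"type":"array"},"grip":{"type":"number"},"grip_force":{"type":"number"}},"required":["series"]}

```bash
mkdir -p pics; cat > h.py <<'E'
from cell import env, viewer
import numpy as np, cv2, sys
def snap(n,tag):
    o=env.get_obs(); im,d=viewer.read_camera(n); c=viewer.calibration(n)
    cv2.imwrite(f'pics/{tag}.png',im); np.savez(f'pics/{tag}.npz',d=d,p=o['tool_pos'],r=o['tool_rot']); return im,d,c,o
E
python3 - <<'E'
from h import *
for n in ['scene','top']:
    im,d,c,o=snap(n,n+'0'); print(n,c)
print(viewer.calibration('wrist')); print(o)
E
```

```text
scene {'K': array([[568.67746723,   0.        , 325.96488612],
       [  0.        , 568.67746723, 245.21138726],
       [  0.        ,   0.        ,   1.        ]]), 'T': array([[ 0.51448593,  0.41577569, -0.74995654, -0.66399488],
       [-0.85744317,  0.25940611, -0.44440935, -0.71183385],
       [ 0.0097687 ,  0.87168747,  0.48996482,  0.82147444],
       [ 0.        ,  0.        ,  0.        ,  1.        ]])}
top {'K': array([[448.07137565,   0.        , 322.55681083],
       [  0.        , 448.07137565, 246.65257552],
       [  0.        ,   0.        ,   1.        ]]), 'T': array([[ 1.07368401e-03,  9.84764507e-01, -1.73889947e-01,
         3.29124717e-01],
       [-9.99925284e-01,  3.17467207e-03,  1.18045961e-02,
        -1.11144837e-02],
       [ 1.21767908e-02,  1.73864280e-01,  9.84694337e-01,
         1.14696435e+00],
       [ 0.00000000e+00,  0.00000000e+00,  0.00000000e+00,
         1.00000000e+00]])}
{'K': array([[382.21193662,   0.        , 321.39953841],
       [  0.        , 382.21193662, 241.72422941],
       [  0.        ,   0.        ,   1.        ]]), 'hand_eye
[... 356 characters left out ...]
0.05, 'qpos': array([71.9687137 , 18.43699949, -4.0157849 , 83.17323258,  1.29567842,
       78.54237708, -3.26037887]), 'joint_velocities': array([-0.07943341, -0.0824883 , -0.04062819, -0.11919249,  0.03958938,
        0.03957348, -0.04660989]), 'effort': array([ 8.11742439e-06, -4.92994845e+01, -4.05990304e-01, -3.13704264e+01,
       -6.40328787e-02,  3.98359937e-02,  9.89061368e-05]), 'tool_pos': array([ 0.20967126, -0.61468925,  0.22949953]), 'tool_rot': array([-1.79892673e+02,  6.37960722e-03,  1.88410018e+01]), 'force': array([ 0.14770996, -0.46042893,  0.89014511]), 'wrist_torque': array([-0.01379925,  0.00157865, -0.01735949]), 'grasp_force': 0.0, 'grip_width': 0.08719510384973206}
```

View pics/top0.png

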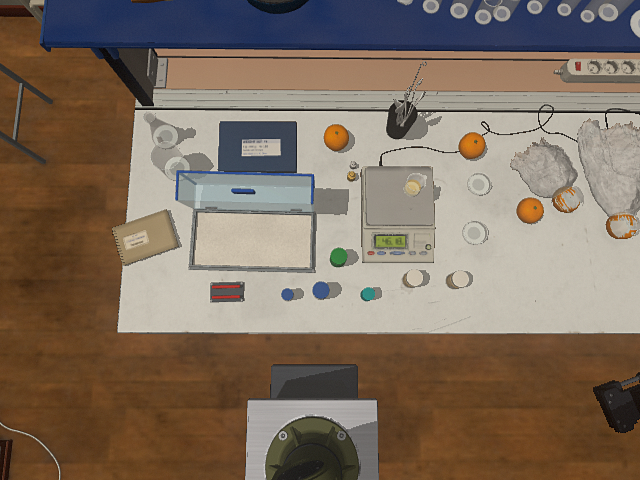

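View pics/scene0.png

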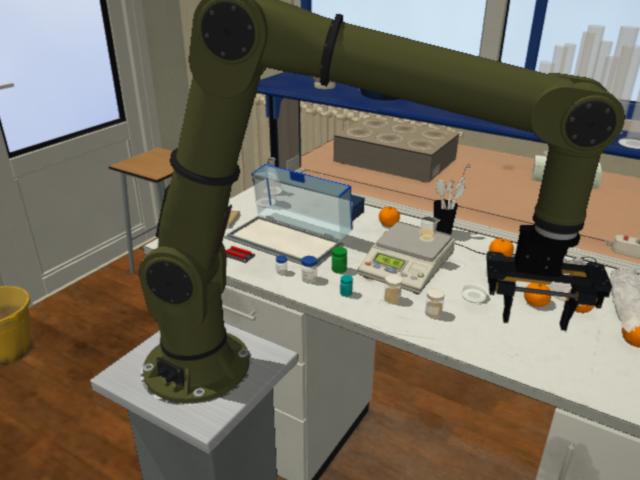

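```bash
python3 - <<'E'
from h import *
t=cv2.imread('pics/top0.png');s=cv2.imread('pics/scene0.png')
a=cv2.resize(t[160:310,270:510],None,fx=2.5,fy=2.5,interpolation=cv2.INTER_CUBIC)[:, :600]
b=cv2.resize(s[205:325,255:495],(600,300),interpolation=cv2.INTER_CUBIC)
a=cv2.resize(t[165:305,270:494],(600,375),interpolation=cv2.INTER_CUBIC)[:300]
a=cv2.resize(t[165:305,270:500],(493,300),interpolation=cv2.INTER_CUBIC)
a=cv2.copyMakeBorder(a,0,0,0,107,cv2.BORDER_CONSTANT)
cv2.imwrite('pics/crop0.png',np.vstack([a,b]))
E
```

```text
(no output)
```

View pics/crop0.png

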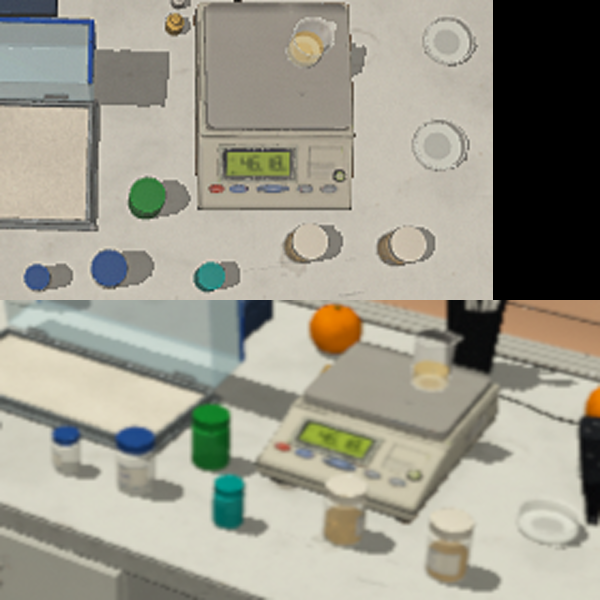

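```bash
cat >> h.py <<'E'
def cloud(n,d,p=None,r=None):
    c=viewer.calibration(n); K=c['K']
    if n=='wrist':
        from scipy.spatial.transform import Rotation as R
        T=np.eye(4); T[:3,:3]=R.from_euler('xyz',r,degrees=True).as_matrix(); T[:3,3]=p; T=T@c['hand_eye']
    else: T=c['T']
    v,u=np.mgrid[:480,:640]
    P=np.stack([(u-K[0,2])/K[0,0]*d,-(v-K[1,2])/K[1,1]*d,-d],-1)
    return P@T[:3,:3].T+T[:3,3]
def load(n,tag):
    im=cv2.imread(f'pics/{tag}.png'); z=np.load(f'pics/{tag}.npz'); return im,cloud(n,z['d'],z['p'],z['r']),z['d']
def masks(im):
    h=cv2.cvtColor(im,cv2.COLOR_BGR2HSV)
    return {'blue':cv2.inRange(h,(100,130,60),(125,255,255)),'red':cv2.inRange(h,(0,150,80),(8,255,255))|cv2.inRange(h,(172,150,80),(180,255,255)),
     'cream':cv2.inRange(h,(8,15,130),(30,110,255))}
def comps(m,amin=20):
    n,l,s,c=cv2.connectedComponentsWithStats(m); return [(l==i) for i in range(1,n) if s[i,4]>=amin]
E
python3 - <<'E'
from h import *
for n in ['top','scene']:
    im,P,d=load(n,n+'0'); print(n)
    for k,m in masks(im).items():
        for q in comps(m):
            q=q&(d>0); X=P[q]
            if len(X)<20: continue
            med=np.median(X,0)
            if not(0.3<med[0]<0.8 and -.5<med[1]<.4 and -.02<med[2]<.25): continue
            v,u=np.nonzero(q); T=X[X[:,2]>np.percentile(X[:,2],95)-.006]
            print(k,(int(u.mean()),int(v.mean())),len(X),'topmid',((T.min(0)+T.max(0))/2).round(3),'ext',np.ptp(T,axis=0).round(3),'zmax',T[:,2].max().round(3))
    print('bench',[P[v,u].round(3) for v,u in ([(310,250),(300,450)] if n=='top' else [(270,300)])])
    if n=='top':
        for (v0,u0) in [(212,196),(268,191),(271,315),(214,314),(240,255),(240,193),(240,314),(269,255)]:
            print((u0,v0),P[v0,u0].round(4))
E
```

```text
top
blue (246, 177) 392 topmid [0.65  0.154 0.175] ext [0.05  0.31  0.009] zmax 0.179
blue (242, 190) 65 topmid [0.622 0.155 0.199] ext [0.006 0.048 0.008] zmax 0.203
blue (319, 290) 91 topmid [ 0.416 -0.019  0.063] ext [0.036 0.036 0.008] zmax 0.067
blue (286, 294) 48 topmid [0.406 0.063 0.046] ext [0.025 0.025 0.007] zmax 0.049
red (226, 286) 75 topmid [0.427 0.219 0.018] ext [0.005 0.068 0.008] zmax 0.022
red (225, 296) 72 topmid [0.401 0.218 0.019] ext [0.008 0.067 0.01 ] zmax 0.024
cream (405, 229) 85955 topmid [ 0.636 -0.211  0.107] ext [0.424 1.255 0.085] zmax 0.15
cream (261, 147) 501 topmid [0.782 0.135 0.056] ext [0.046 0.099 0.008] zmax 0.06
cream (253, 239) 5999 topmid [0.549 0.154 0.012] ext [0.146 0.298 0.013] zmax 0.019
cream (329, 291) 20 topmid [ 0.418 -0.041  0.001] ext [0.033 0.01  0.005] zmax 0.004
bench [array([0.368, 0.158, 0.002]), array([ 0.394, -0.35 ,  0.001])]
(196, 212) [0.6198 0.3041 0.0126]
(191, 268) [0.4741 0.3112 0.0064]
(315, 271) [ 0.468  -0.0055 -0.0005]
(314, 214) [ 0.6172 -0.0023  0.0066]
(255, 240) [0.5473 0.1499 0.0073]
(193, 240) [0.5455 0.3078 0.0135]
(314, 240) [ 0.5474 -0.0026  0.0093]
(255, 269) [0.4718 0.1479 0.0071]
scene
blue (290, 174) 180 topmid [0.618 0.151 0.194] ext [0.017 0.051 0.008] zmax 0.198
blue (344, 189) 47 topmid [0.639 0.008 0.171] ext [0.058 0.032 0.007] zmax 0.174
blue (351, 213) 29 topmid [ 0.671 -0.004  0.101] ext [0.01  0.005 0.014] zmax 0.108
blue (281, 258) 54 topmid [0.402 0.059 0.044] ext [0.03  0.028 0.007] zmax 0.047
blue (308, 260) 122 topmid [ 0.41  -0.023  0.062] ext [0.043 0.037 0.008] zmax 0.065
red (237, 252) 164 topmid [0.407 0.212 0.016] ext [0.037 0.069 0.008] zmax 0.02
cream (471, 263) 55072 topmid [ 0.809 -0.179  0.315] ext [1.332 1.073 0.415] zmax 0.523
cream (284, 238) 2039 topmid [0.549 0.153 0.011] ext [0.147 0.307 0.014] zmax 0.018
bench [array([ 0.441,  0.025, -0.003])]
```

```bash
python3 - <<'E'
from h import *
for n in ['top','scene']:
    im,P,d=load(n,n+'0'); print(n)
    m=((d>0)&(P[...,2]>.053)&(P[...,2]<.085)&(P[...,0]>.35)&(P[...,0]<.5)&(P[...,1]>-.45)&(P[...,1]<.12)).astype(np.uint8)*255
    for q in comps(m,15):
        X=P[q]; v,u=np.nonzero(q); T=X[X[:,2]>np.percentile(X[:,2],90)-.006]
        print((int(u.mean()),int(v.mean())),len(X),((T.min(0)+T.max(0))/2).round(3),np.ptp(T,axis=0).round(3),np.percentile(X[:,2],80).round(3))
    m=((d>0)&(P[...,2]>.012)&(P[...,2]<.03)&(P[...,0]>.45)&(P[...,0]<.65)&(P[...,1]>-.03)&(P[...,1]<.33)).astype(np.uint8)*255
    X=P[m>0]; 
    F=X[(X[:,0]<.49)&(X[:,1]>.02)&(X[:,1]<.28)]; print('front rim',len(F), np.polyfit(F[:,1],F[:,0],1) if len(F)>5 else 0,F.min(0) if len(F) else 0,F.max(0) if len(F) else 0)
E
```

```text
top
(338, 259) 116 [ 0.49  -0.063  0.063] [0.02  0.037 0.009] 0.064
(414, 277) 233 [ 0.446 -0.247  0.063] [0.04  0.04  0.009] 0.064
(459, 278) 240 [ 0.444 -0.359  0.063] [0.039 0.041 0.008] 0.064
(320, 289) 228 [ 0.417 -0.018  0.063] [0.039 0.039 0.008] 0.064
front rim 196 [0.02381872 0.47328171] [0.46894706 0.02503747 0.01203765] [0.48879274 0.27906484 0.0211125 ]
scene
(338, 252) 97 [ 0.486 -0.067  0.06 ] [0.027 0.042 0.007] 0.062
(308, 260) 138 [ 0.411 -0.021  0.061] [0.044 0.042 0.008] 0.062
(392, 280) 158 [ 0.441 -0.251  0.06 ] [0.043 0.038 0.007] 0.062
(435, 294) 172 [ 0.437 -0.362  0.061] [0.046 0.04  0.008] 0.062
front rim 91 [0.02280989 0.46690869] [0.46308509 0.03998299 0.01200244] [0.47839621 0.27746999 0.01880557]
```

Request:
arm_command --series '[[[0,0,0],0.11],[[0,0,0],0.22],[[0,0,0],0.329],[[0,0,0],0.329],[[0,0,0],0.329]]' --grip -1 --grip_force 3

```text
time_s: 0.6
tool_pos: [0.2099, -0.615, 0.2302]
tool_rot: [-180.0, 0.0, 0.1]
force: [0.7, 0.5, -0.1]
grip_width: 0.0868
grasp_force: 0.0
```

Request:
arm_command --series '[[[24,-36,0],0],[[48,-72,0],0],[[72,-108,0],0],[[96,-144,0],0],[[120,-180,0],0]]'

```text
time_s: 1.1
tool_pos: [0.3306, -0.4336, 0.2306]
tool_rot: [180.0, 0.0, 0.1]
force: [0.5, -0.0, -0.3]
grip_width: 0.0874
grasp_force: 0.0
```

Request:
arm_command --series '[[[24,-36,0],0],[[48,-72,0],0],[[72,-108,0],0],[[96,-144,0],0],[[114,-186,0],0]]'

```text
time_s: 1.6
tool_pos: [0.4449, -0.248, 0.2306]
tool_rot: [180.0, -0.0, 0.1]
force: [0.3, -0.4, -0.5]
grip_width: 0.087
grasp_force: 0.0
```

Request:
arm_command --series '[[[0,0,20],0],[[0,0,40],0],[[0,0,60],0],[[0,0,80],0],[[0,0,80],0]]'

```text
time_s: 2.1
tool_pos: [0.442, -0.2482, 0.1479]
tool_rot: [-179.8, 0.3, 0.1]
force: [-0.1, 0.2, 0.7]
grip_width: 0.0871
grasp_force: 0.0
```

```bash
cat > look.py <<'E'
from h import *
im,d,c,o=snap('wrist',sys.argv[1])
print(o['time_s'],o['tool_pos'].round(4),o['tool_rot'].round(2),o['qpos'].round(1))
P=cloud('wrist',d,o['tool_pos'],o['tool_rot'])
m=((d>.13)&(P[...,2]>.054)&(P[...,2]<.075)).astype(np.uint8)*255
for q in comps(m,200):
    X=P[q];v,u=np.nonzero(q)
    print((int(u.mean()),int(v.mean())),len(X),((X.min(0)+X.max(0))/2).round(4),np.ptp(X,axis=0).round(3))
E
python3 look.py w1
```

```text
2.1 [ 0.442  -0.2482  0.1479] [-1.7984e+02  2.7000e-01  1.1000e-01] [ 45.5   5.6 -20.1 108.4   2.1  66.6 -65.3]
(265, 24) 15752 [ 0.5735 -0.2154  0.0635] [0.028 0.182 0.019]
(208, 63) 428 [ 0.5543 -0.1818  0.0551] [0.006 0.069 0.002]
(29, 163) 3609 [ 0.4963 -0.0661  0.0585] [0.04  0.039 0.009]
(322, 245) 3011 [ 0.4436 -0.2491  0.0587] [0.041 0.04  0.009]
(490, 249) 3143 [ 0.4409 -0.3604  0.0587] [0.041 0.041 0.009]
(9, 276) 438 [ 0.4216 -0.0351  0.0582] [0.021 0.013 0.008]
```

Request:
arm_command --series '[[[0,1,30],0],[[0,1,60],0],[[0,1,90],0],[[0,1,115],0],[[0,1,130],0]]'

```text
time_s: 2.65
tool_pos: [0.4439, -0.2504, 0.02]
tool_rot: [-180.0, 0.0, 0.0]
force: [-0.1, -0.6, 0.8]
grip_width: 0.0869
grasp_force: 0.0
```

Request:
arm_command --series '[[[0,0,0],0],[[0,0,0],0],[[0,0,0],0],[[0,0,0],0],[[0,0,0],0]]' --grip 1 --grip_force 4

```text
time_s: 3.15
tool_pos: [0.4445, -0.2507, 0.0215]
tool_rot: [179.9, -0.1, -0.0]
force: [0.3, 0.0, -0.4]
grip_width: 0.055
grasp_force: 0.0
```

Request:
arm_command --series '[[[0,0,0],0],[[0,0,0],0],[[0,0,0],0],[[0,0,0],0],[[0,0,0],0]]'

```text
time_s: 3.65
tool_pos: [0.4441, -0.2503, 0.0208]
tool_rot: [180.0, -0.0, -0.0]
force: [-1.3, 0.1, 4.5]
grip_width: 0.0417
grasp_force: 4.0
```

Request:
arm_command --series '[[[0,0,-25],0],[[0,0,-50],0],[[0,0,-75],0],[[0,0,-100],0],[[0,0,-100],0]]'

```text
time_s: 4.15
tool_pos: [0.4461, -0.2515, 0.1237]
tool_rot: [179.8, -0.3, -0.0]
force: [0.4, 0.2, -0.3]
grip_width: 0.0419
grasp_force: 4.0
```

Request:
arm_command --series '[[[0,-35,0],0],[[0,-75,0],0],[[0,-115,0],0],[[-2,-155,0],0],[[-4,-195,0],0]]'

```text
time_s: 4.65
tool_pos: [0.439, -0.0537, 0.1193]
tool_rot: [-180.0, 0.1, -0.0]
force: [-0.4, 1.0, -1.2]
grip_width: 0.0421
grasp_force: 4.0
```

Request:
arm_command --series '[[[0,-40,0],0],[[0,-80,0],0],[[-2,-120,0],0],[[-4,-155,0],0],[[-6,-185,0],0]]'

```text
time_s: 5.15
tool_pos: [0.433, 0.1316, 0.1195]
tool_rot: [-180.0, 0.1, 0.1]
force: [0.0, -0.0, -0.7]
grip_width: 0.0417
grasp_force: 4.0
```

Request:
arm_command --series '[[[0,0,25],0],[[0,0,50],0],[[0,0,70],0],[[0,0,80],0],[[0,0,80],0]]'

```text
time_s: 5.65
tool_pos: [0.4323, 0.1294, 0.0387]
tool_rot: [180.0, 0.2, -0.0]
force: [0.1, 0.1, 0.5]
grip_width: 0.0418
grasp_force: 4.0
```

```bash
python3 - <<'E'
from h import *
im,d,c,o=snap('scene','s1'); print(o['tool_pos'],o['grip_width'],o['grasp_force'],o['qpos'].round(1),o['force'])
im2=snap('wrist','w2')[0]
cv2.imwrite('pics/s1c.png',np.hstack([cv2.resize(im[190:310,190:350],(640,480)),im2[:, 240:400]]))
E
```

```text
[0.43229149 0.12940743 0.03871435] 0.04178818448601285 4.000048961606808 [  20.8    9.1  -42.6  120.8    7.6   52.9 -116.1] [0.11602563 0.09532206 0.47958642]
```

View pics/s1c.png

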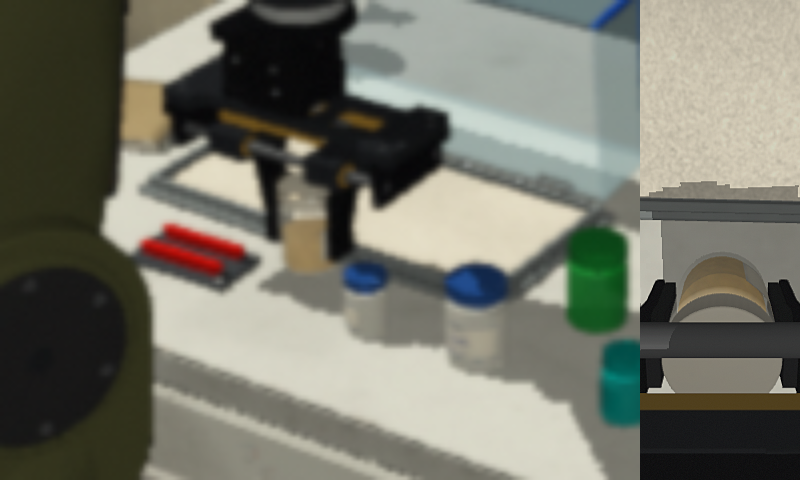

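Request:
arm_command --series '[[[0,0,7],0],[[0,0,14],0],[[5,0,14],0],[[12,0,14],0],[[20,0,14],0]]' --grip_force 3

```text
time_s: 6.25
tool_pos: [0.4542, 0.1297, 0.0266]
tool_rot: [180.0, 0.1, -0.0]
force: [-2.5, -0.2, 0.5]
grip_width: 0.042
grasp_force: 3.0
```

Request:
arm_command --series '[[[8,0,0],0],[[16,0,0],0],[[24,0,0],0],[[32,0,0],0],[[40,0,0],0]]'

```text
time_s: 6.75
tool_pos: [0.4949, 0.1297, 0.0265]
tool_rot: [-180.0, -0.0, -0.0]
force: [-1.0, 0.7, -0.6]
grip_width: 0.0419
grasp_force: 3.0
```

Request:
arm_command --series '[[[10,0,0],0],[[20,0,0],0],[[30,0,0],0],[[38,0,0],0],[[38,0,0],0]]'

```text
time_s: 7.25
tool_pos: [0.5334, 0.1297, 0.0266]
tool_rot: [-180.0, -0.0, -0.1]
force: [0.5, 0.0, -0.8]
grip_width: 0.0416
grasp_force: 3.0
```

```bash
python3 - <<'E'
from h import *
im,d,c,o=snap('scene','s2'); print(o['tool_pos'],o['grip_width'],o['grasp_force'],o['qpos'].round(1),o['force'])
im2=snap('wrist','w3')[0]
cv2.imwrite('pics/s2c.png',np.hstack([cv2.resize(im[190:310,190:350],(640,480)),im2[:, 240:400]]))
E
```

```text
[0.53337018 0.12970459 0.02658469] 0.04159819423367274 2.9999017459340394 [  16.9   21.9  -38.5  108.6   16.4   55.  -119.2] [ 0.54596205  0.02903096 -0.7939731 ]
```

View pics/s2c.png

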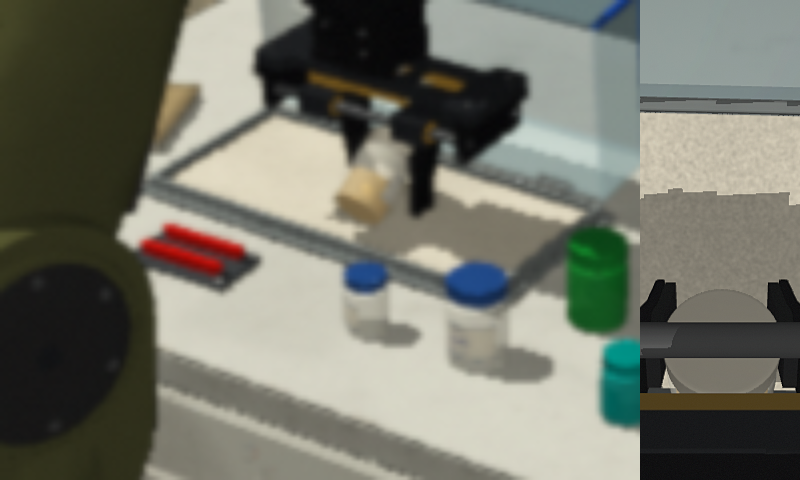

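```bash
cat > tilt.py <<'E'
from h import *
def tilt(tag):
    im,P,d=load('wrist',tag); z=np.load(f'pics/{tag}.npz'); p=z['p']
    Q=P-p
    for r0,r1 in [(285,320),(325,356),(360,392)]:
        s=Q[r0:r1:4,322]*1000; print('rows',r0,[tuple(x) for x in s[:,[0,2]].astype(int)])
    m=np.zeros((480,640),bool); m[288:318,290:350]=1
    m&=(d>0)&(abs(Q[...,1])<.02)&(abs(Q[...,0])<.045)&(P[...,2]>.02)
    X=Q[m]; 
    if len(X)>50:
        c=X.mean(0); n=np.linalg.svd(X-c,full_matrices=False)[2][2]; n*=np.sign(n@np.array([.5,0,1])); print(len(X),c.round(3),n.round(2))
tilt(sys.argv[1])
E
python3 tilt.py w3
```

```text
rows 285 [(np.int64(2), np.int64(-20)), (np.int64(17), np.int64(18)), (np.int64(16), np.int64(20)), (np.int64(14), np.int64(20)), (np.int64(14), np.int64(23)), (np.int64(13), np.int64(24)), (np.int64(13), np.int64(27)), (np.int64(11), np.int64(27)), (np.int64(11), np.int64(30))]
rows 325 [(np.int64(32), np.int64(75)), (np.int64(32), np.int64(77)), (np.int64(31), np.int64(77)), (np.int64(31), np.int64(78)), (np.int64(30), np.int64(78)), (np.int64(29), np.int64(79)), (np.int64(28), np.int64(79)), (np.int64(27), np.int64(79))]
rows 360 [(np.int64(2), np.int64(42)), (np.int64(1), np.int64(44)), (np.int64(0), np.int64(45)), (np.int64(0), np.int64(46)), (np.int64(0), np.int64(48)), (np.int64(-1), np.int64(48)), (np.int64(-1), np.int64(50)), (np.int64(-1), np.int64(51))]
1565 [0.014 0.    0.025] [0.87 0.   0.49]
```

Request:
arm_command --series '[[[0,0,2],0],[[0,0,4],0],[[0,0,6],0],[[0,0,8],0],[[0,0,10],0]]'

```text
time_s: 7.85
tool_pos: [0.5328, 0.1297, 0.0168]
tool_rot: [-180.0, -0.1, -0.0]
force: [1.6, -0.5, 2.4]
grip_width: 0.0418
grasp_force: 3.0
```

```bash
python3 -c "
from h import *
im,d,c,o=snap('wrist','w4'); print(o['tool_pos'].round(4),o['grip_width'],o['force'])"; python3 tilt.py w4
```

```text
[0.5328 0.1297 0.0168] 0.04182833910483155 [ 1.57321413 -0.49195097  2.35352055]
rows 285 [(np.int64(6), np.int64(-10)), (np.int64(4), np.int64(-10)), (np.int64(16), np.int64(20)), (np.int64(14), np.int64(20)), (np.int64(73), np.int64(153)), (np.int64(13), np.int64(24)), (np.int64(12), np.int64(25)), (np.int64(11), np.int64(27)), (np.int64(11), np.int64(29))]
rows 325 [(np.int64(32), np.int64(76)), (np.int64(32), np.int64(77)), (np.int64(31), np.int64(78)), (np.int64(31), np.int64(79)), (np.int64(30), np.int64(79)), (np.int64(29), np.int64(79)), (np.int64(28), np.int64(78)), (np.int64(27), np.int64(78))]
rows 360 [(np.int64(3), np.int64(45)), (np.int64(2), np.int64(46)), (np.int64(0), np.int64(45)), (np.int64(0), np.int64(47)), (np.int64(0), np.int64(48)), (np.int64(0), np.int64(51)), (np.int64(0), np.int64(51)), (np.int64(-1), np.int64(52))]
1544 [0.013 0.    0.024] [0.89 0.   0.46]
```

Request:
arm_command --series '[[[0,0,0],0],[[0,0,0],0],[[0,0,0],0],[[0,0,0],0],[[0,0,0],0]]' --grip -0.06

```text
time_s: 8.4
tool_pos: [0.5319, 0.1297, 0.0165]
tool_rot: [180.0, 0.0, -0.0]
force: [-0.0, 0.1, 0.1]
grip_width: 0.0461
grasp_force: 0.0
```

```bash
python3 -c "
from h import *
im,d,c,o=snap('wrist','w5'); print(o['tool_pos'].round(4),o['grip_width'],o['force'])
im2=snap('scene','s5')[0]
cv2.imwrite('pics/s5c.png',np.hstack([cv2.resize(im2[190:310,190:350],(640,480)),im[:, 240:400]]))"; python3 tilt.py w5
```

```text
[0.5319 0.1297 0.0165] 0.04606373252478925 [-0.02259884  0.09274177  0.06737922]
rows 285 [(np.int64(23), np.int64(30)), (np.int64(22), np.int64(30)), (np.int64(20), np.int64(29)), (np.int64(18), np.int64(30)), (np.int64(17), np.int64(30)), (np.int64(15), np.int64(29)), (np.int64(12), np.int64(27)), (np.int64(12), np.int64(29)), (np.int64(11), np.int64(29))]
rows 325 [(np.int64(32), np.int64(75)), (np.int64(31), np.int64(76)), (np.int64(31), np.int64(77)), (np.int64(30), np.int64(77)), (np.int64(30), np.int64(78)), (np.int64(28), np.int64(78)), (np.int64(28), np.int64(79)), (np.int64(27), np.int64(79))]
rows 360 [(np.int64(-5), np.int64(30)), (np.int64(-6), np.int64(31)), (np.int64(-9), np.int64(30)), (np.int64(-10), np.int64(30)), (np.int64(-11), np.int64(31)), (np.int64(-14), np.int64(30)), (np.int64(-16), np.int64(30)), (np.int64(-17), np.int64(30))]
1787 [0.016 0.001 0.029] [-0.18  0.03  0.98]
```

View pics/s5c.png

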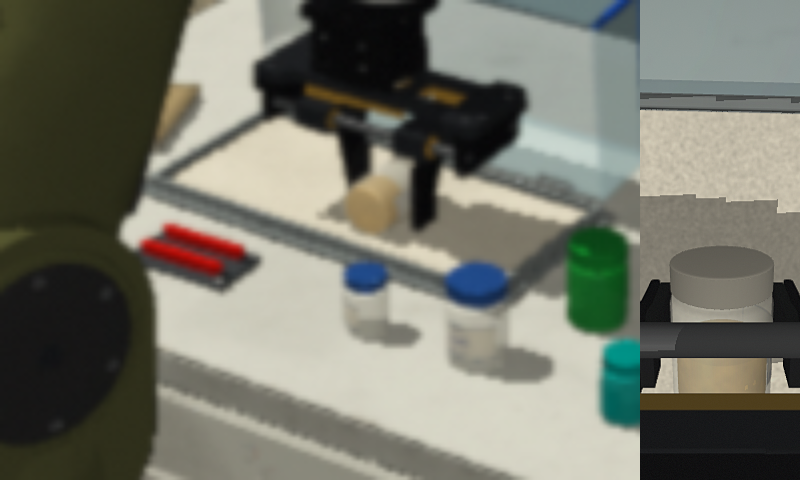

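```bash
python3 -c "
from h import *
im,P,d=load('wrist','w5')
for r in range(236,300,3): print(r,(P[r,322]*1000).astype(int),im[r,322])"
```

```text
236 [561 129   5] [110 122 127]
239 [561 129   7] [114 127 132]
242 [559 129   6] [111 122 128]
245 [558 129   6] [107 119 123]
248 [558 129  11] [82 91 94]
251 [558 129  15] [83 91 95]
254 [558 129  19] [84 93 95]
257 [557 129  22] [83 92 94]
260 [558 129  27] [85 93 96]
263 [557 129  30] [86 95 98]
266 [558 129  34] [86 95 98]
269 [558 129  37] [ 88  96 100]
272 [558 129  41] [87 96 98]
275 [557 129  43] [86 96 99]
278 [558 129  46] [101 111 115]
281 [556 129  45] [110 121 124]
284 [555 129  45] [110 122 126]
287 [554 129  46] [110 123 126]
290 [553 129  46] [111 123 127]
293 [552 129  46] [111 123 127]
296 [551 129  46] [112 124 128]
299 [550 129  46] [111 123 127]
```

Request:
arm_command --series '[[[-8,0,0],0],[[-16,0,0],0],[[-22,0,0],0],[[-22,0,0],0],[[-22,0,0],0]]'

```text
time_s: 9.0
tool_pos: [0.51, 0.1296, 0.0167]
tool_rot: [180.0, -0.0, 0.0]
force: [-0.5, -0.3, -0.4]
grip_width: 0.0459
grasp_force: 0.0
```

Request:
arm_command --series '[[[0,0,0],0],[[0,0,0],0],[[0,0,0],0],[[0,0,0],0],[[0,0,0],0]]' --grip 1 --grip_force 3

```text
time_s: 9.5
tool_pos: [0.5104, 0.1297, 0.0167]
tool_rot: [180.0, -0.0, -0.0]
force: [0.4, -0.7, 0.2]
grip_width: 0.0421
grasp_force: 3.0
```

Request:
arm_command --series '[[[0,0,-15],0],[[0,0,-30],0],[[0,0,-45],0],[[-25,0,-45],0],[[-50,0,-45],0]]'

```text
time_s: 10.0
tool_pos: [0.4607, 0.1303, 0.0634]
tool_rot: [-180.0, -0.2, -0.0]
force: [-0.2, 0.1, -0.6]
grip_width: 0.0418
grasp_force: 3.0
```

Request:
arm_command --series '[[[-23,0,0],0],[[-46,0,0],0],[[-46,0,15],0],[[-46,0,30],0],[[-46,0,30],0]]'

```text
time_s: 10.5
tool_pos: [0.413, 0.1295, 0.0313]
tool_rot: [180.0, 0.1, 0.0]
force: [-0.7, -0.4, -0.9]
grip_width: 0.0419
grasp_force: 3.0
```

```bash
cat > col.py <<'E'
from h import *
im,d,c,o=snap('wrist',sys.argv[1]); print(o['time_s'],o['tool_pos'].round(4),o['grip_width'].round(4),o['force'].round(1),o['grasp_force'])
P=cloud('wrist',d,o['tool_pos'],o['tool_rot'])-o['tool_pos']
print(' '.join(f'{r}:({P[r,322,0]*1000:.0f},{P[r,322,2]*1000:.0f})' for r in range(180,392,5) if P[r,322,2]<.07))
E
python3 col.py w6
```

```text
Traceback (most recent call last):
  File "col.py", line 2, in <module>
    im,d,c,o=snap('wrist',sys.argv[1]); print(o['time_s'],o['tool_pos'].round(4),o['grip_width'].round(4),o['force'].round(1),o['grasp_force'])
                                                                                 ^^^^^^^^^^^^^^^^^^^^^
AttributeError: 'float' object has no attribute 'round'
```

```bash
sed -i "s/o\['grip_width'\].round(4)/round(o['grip_width'],4)/" col.py; python3 col.py w6
```

```text
10.55 [0.4138 0.1298 0.032 ] 0.0418 [-0.6 -0.4 -1.3] 2.9996947199106216
180:(53,-27) 185:(50,-33) 190:(47,-33) 195:(45,-33) 200:(48,-3) 205:(48,9) 210:(48,19) 215:(48,29) 220:(46,29) 225:(45,30) 230:(43,29) 235:(41,29) 240:(39,29) 245:(38,29) 250:(35,28) 255:(34,29) 260:(33,31) 265:(31,30) 270:(29,30) 275:(27,30) 280:(25,30) 285:(24,30) 290:(22,31) 295:(20,31) 300:(18,31) 305:(17,32) 310:(14,29) 315:(12,31) 320:(11,31) 360:(-6,30) 365:(-8,31) 370:(-10,30) 375:(-13,30) 380:(-61,-34) 385:(-64,-33) 390:(-67,-33)
```

```bash
python3 -c "
from h import *
im,P,d=load('wrist','w6')
print([tuple((P[r,322,[0,2]]*1000).astype(int)) for r in range(150,192,2)])"
```

```text
[(np.int64(480), np.int64(6)), (np.int64(479), np.int64(6)), (np.int64(478), np.int64(6)), (np.int64(477), np.int64(6)), (np.int64(476), np.int64(6)), (np.int64(475), np.int64(5)), (np.int64(475), np.int64(14)), (np.int64(474), np.int64(14)), (np.int64(473), np.int64(13)), (np.int64(473), np.int64(14)), (np.int64(472), np.int64(14)), (np.int64(488), np.int64(185)), (np.int64(469), np.int64(5)), (np.int64(468), np.int64(5)), (np.int64(467), np.int64(4)), (np.int64(466), np.int64(5)), (np.int64(465), np.int64(4)), (np.int64(464), np.int64(4)), (np.int64(463), np.int64(0)), (np.int64(462), np.int64(-1)), (np.int64(461), np.int64(-1))]
```

Request:
arm_command --series '[[[2,0,10],0],[[6,0,10],0],[[9,0,10],0],[[12,0,5],0],[[15,0,-1.5],0]]'

```text
time_s: 11.1
tool_pos: [0.4291, 0.1299, 0.0333]
tool_rot: [-180.0, 0.0, 0.0]
force: [-0.2, -1.5, -0.2]
grip_width: 0.0421
grasp_force: 3.0
```

Request:
arm_command --series '[[[4,0,-5],0],[[8.5,0,-10],0],[[14,0,-14],0],[[20,0,-17.5],0],[[26,0,-20],0]]'

```text
time_s: 11.6
tool_pos: [0.4558, 0.1297, 0.0534]
tool_rot: [180.0, -0.0, -0.0]
force: [-0.6, -0.3, 0.5]
grip_width: 0.0417
grasp_force: 3.0
```

```bash
python3 col.py w7
```

```text
11.6 [0.4558 0.1297 0.0534] 0.0417 [-0.6 -0.3  0.5] 2.9999685287475586
180:(51,-48) 185:(48,-47) 190:(45,-46) 195:(43,-46) 200:(40,-47) 205:(44,-11) 210:(42,-8) 215:(40,-7) 220:(39,-5) 225:(36,-5) 230:(36,1) 235:(34,2) 240:(33,5) 245:(31,5) 250:(29,7) 255:(27,8) 260:(26,11) 265:(25,12) 270:(24,16) 275:(22,16) 280:(21,18) 285:(19,19) 290:(18,22) 295:(17,23) 300:(15,24) 305:(14,25) 310:(13,28) 315:(11,28) 320:(10,30) 360:(-16,15) 365:(-21,11) 370:(-68,-54) 375:(-71,-54) 380:(-75,-54) 385:(-78,-53) 390:(-82,-54)
```

Request:
arm_command --series '[[[6.5,0,-2],0],[[13,0,-3],0],[[20,0,-3],0],[[28,0,-1.5],0],[[32,0,-1.5],0]]'

```text
time_s: 12.15
tool_pos: [0.4878, 0.1296, 0.0542]
tool_rot: [-180.0, 0.0, -0.0]
force: [0.3, 1.2, 0.1]
grip_width: 0.0419
grasp_force: 3.0
```

```bash
python3 col.py w8
```

```text
12.15 [0.4878 0.1296 0.0542] 0.0419 [0.3 1.2 0.1] 2.9999307612888515
180:(50,-49) 185:(48,-49) 190:(45,-48) 195:(43,-48) 200:(40,-47) 205:(43,-18) 210:(41,-15) 215:(39,-12) 220:(38,-10) 225:(36,-9) 230:(34,-5) 235:(33,-2) 240:(32,1) 245:(30,3) 250:(28,4) 255:(27,8) 260:(26,9) 265:(24,11) 270:(23,14) 275:(22,16) 280:(20,17) 285:(19,19) 290:(18,21) 295:(17,23) 300:(16,26) 305:(15,27) 310:(13,28) 315:(12,29) 320:(11,31) 360:(-14,18) 365:(-19,15) 370:(-23,12) 375:(-72,-55) 380:(-77,-56) 385:(-80,-55) 390:(-83,-55)
```

Request:
arm_command --series '[[[0,-30,-5],0],[[0,-60,-5],0],[[0,-90,-5],0],[[0,-120,-5],0],[[0,-133,-5],0]]'

```text
time_s: 12.7
tool_pos: [0.4862, 0.2661, 0.0597]
tool_rot: [-179.9, 0.0, 0.2]
force: [0.2, 1.0, 0.1]
grip_width: 0.0415
grasp_force: 3.0
```

Request:
arm_command --series '[[[0,0,6],0],[[0,0,13],0],[[8,0,14],0],[[16,0,14],0],[[24,0,14],0]]'

```text
time_s: 13.2
tool_pos: [0.5125, 0.2612, 0.0454]
tool_rot: [180.0, -0.0, -0.1]
force: [0.7, 0.2, -0.1]
grip_width: 0.0417
grasp_force: 3.0
```

```bash
python3 col.py w9
```

```text
13.2 [0.5125 0.2612 0.0454] 0.0417 [ 0.7  0.2 -0.1] 2.9998486797558144
180:(52,-39) 185:(49,-39) 190:(47,-39) 195:(44,-40) 200:(41,-39) 205:(39,-38) 210:(36,-39) 215:(38,-20) 220:(36,-16) 225:(35,-13) 230:(32,-13) 240:(31,-2) 245:(29,0) 250:(28,4) 255:(27,7) 260:(26,9) 265:(24,12) 270:(23,14) 275:(22,17) 280:(21,19) 285:(20,21) 290:(19,23) 295:(18,26) 300:(17,29) 305:(17,32) 310:(15,32) 315:(14,34) 320:(12,33) 360:(-11,23) 365:(-14,22) 370:(-16,21) 375:(-21,18) 380:(-69,-46) 385:(-74,-47) 390:(-77,-46)
```

Request:
arm_command --series '[[[6,0,1],0],[[12,0,2],0],[[18,0,3],0],[[24,0,4],0],[[30,0,4],0]]'

```text
time_s: 13.75
tool_pos: [0.5413, 0.2627, 0.0413]
tool_rot: [180.0, 0.0, -0.0]
force: [-0.3, -0.4, -0.2]
grip_width: 0.0418
grasp_force: 3.0
```

```bash
python3 col.py w10
```

```text
13.75 [0.5413 0.2627 0.0413] 0.0418 [-0.3 -0.4 -0.2] 3.0000739154638723
265:(25,14) 270:(25,19) 275:(24,22) 280:(23,25) 285:(23,29) 290:(21,30) 295:(20,30) 300:(17,29) 305:(16,30) 310:(14,30) 315:(11,29) 320:(10,29) 360:(-8,27) 365:(-11,26) 370:(-13,26) 375:(-16,26) 380:(-61,-35) 385:(-62,-31) 390:(-62,-26)
```

Request:
arm_command --series '[[[0,0,1],0],[[0,0,2],0],[[0,0,3],0],[[0,0,2],0],[[0,0,2],0]]'

```text
time_s: 14.3
tool_pos: [0.5403, 0.2628, 0.0392]
tool_rot: [180.0, 0.1, 0.0]
force: [0.7, -0.7, 1.1]
grip_width: 0.0417
grasp_force: 3.0
```

Request:
arm_command --series '[[[0,0,0],0],[[0,0,0],0],[[0,0,0],0],[[0,0,0],0],[[0,0,0],0]]' --grip -0.15

```text
time_s: 14.8
tool_pos: [0.5409, 0.2627, 0.0394]
tool_rot: [180.0, 0.0, -0.0]
force: [0.3, 0.8, -0.4]
grip_width: 0.0498
grasp_force: 0.0
```

Request:
arm_command --series '[[[0,0,-25],0],[[0,0,-50],0],[[0,0,-75],0],[[0,0,-100],0],[[0,0,-115],0]]'

```text
time_s: 15.3
tool_pos: [0.5417, 0.2633, 0.1566]
tool_rot: [-180.0, -0.1, -0.0]
force: [0.7, 0.1, 0.4]
grip_width: 0.05
grasp_force: 0.0
```

```bash
python3 - <<'E'
from h import *
im,d,c,o=snap('wrist','w11'); print(o['time_s'],o['tool_pos'])
im2=snap('scene','s11')[0]
cv2.imwrite('pics/s11c.png',np.hstack([cv2.resize(im2[190:310,190:350],(480,360)),cv2.resize(im,(320,240))[[0]*60+list(range(240))+[0]*60]]))
P=cloud('wrist',d,o['tool_pos'],o['tool_rot'])
m=((d>0)&(P[...,2]>.055)&(P[...,2]<.078)&(abs(P[...,1]-.26)<.05)).astype(np.uint8)*255
for q in comps(m,200):
    X=P[q];print(len(X),((X.min(0)+X.max(0))/2).round(4),np.ptp(X,axis=0).round(3))
    f=np.linalg.lstsq(np.c_[X[:,:2],np.ones(len(X))],X[:,2],rcond=None)[0];print(f)
E
```

```text
15.3 [0.54167876 0.26325959 0.15663512]
3119 [0.5506 0.2619 0.0621] [0.042 0.041 0.014]
[-0.04316799 -0.00242971  0.09104901]
```

View pics/s11c.png

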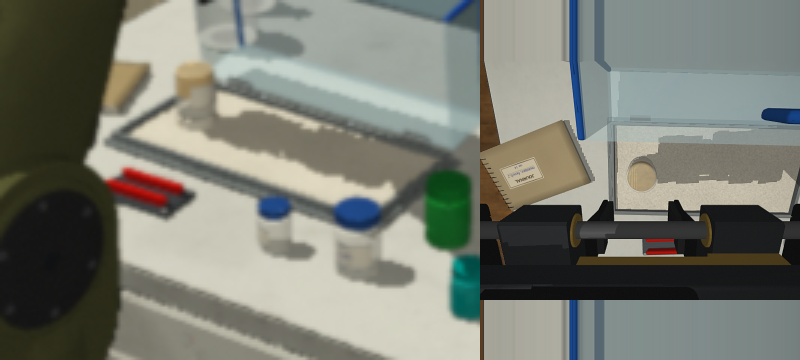

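Request:
arm_command --series '[[[-7,42,0],0],[[-14,84,0],0],[[-21,126,0],0],[[-28,168,0],0],[[-35,210,0],0]]' --grip -1

```text
time_s: 15.9
tool_pos: [0.5046, 0.0508, 0.153]
tool_rot: [180.0, 0.1, -0.0]
force: [-0.3, 0.4, 1.1]
grip_width: 0.0816
grasp_force: 0.0
```

Request:
arm_command --series '[[[-7,42,0],0],[[-14,84,0],0],[[-21,126,0],0],[[-28,168,0],0],[[-35,210,0],0]]'

```text
time_s: 16.4
tool_pos: [0.4695, -0.1588, 0.1531]
tool_rot: [-180.0, 0.1, -0.0]
force: [1.1, -0.9, -0.3]
grip_width: 0.087
grasp_force: 0.0
```

Request:
arm_command --series '[[[-6,42,0],0],[[-12,84,0],0],[[-18,126,0],0],[[-24,168,0],0],[[-30,203,0],0]]'

```text
time_s: 16.9
tool_pos: [0.4392, -0.3624, 0.1527]
tool_rot: [-180.0, 0.1, -0.1]
force: [0.1, 0.3, -0.3]
grip_width: 0.0868
grasp_force: 0.0
```

Request:
arm_command --series '[[[0,0,0],0],[[0,0,0],0],[[0,0,0],0],[[0,0,0],0],[[0,0,0],0]]'

```text
time_s: 17.4
tool_pos: [0.4414, -0.3591, 0.1546]
tool_rot: [180.0, 0.0, 0.1]
force: [0.1, -0.2, -0.2]
grip_width: 0.0872
grasp_force: 0.0
```

```bash
python3 look.py w12
```

```text
17.4 [ 0.4414 -0.3591  0.1546] [1.8e+02 0.0e+00 1.0e-01] [ 54.3  12.6 -20.2 100.    4.7  68.3 -57.1]
(115, 25) 12028 [ 0.5749 -0.2362  0.0633] [0.03  0.142 0.019]
(323, 246) 2854 [ 0.441  -0.3608  0.0586] [0.041 0.04  0.009]
```

Request:
arm_command --series '[[[0,1.5,30],0],[[0,1.5,60],0],[[0,1.5,85],0],[[0,1.5,105],0],[[0,1.5,120],0]]'

```text
time_s: 17.95
tool_pos: [0.4406, -0.361, 0.0332]
tool_rot: [-180.0, 0.1, 0.0]
force: [-0.5, -0.4, 0.5]
grip_width: 0.0872
grasp_force: 0.0
```

Request:
arm_command --series '[[[0,0,0],0],[[0,0,0],0],[[0,0,0],0],[[0,0,0],0],[[0,0,0],0]]' --grip 1 --grip_force 3

```text
time_s: 18.45
tool_pos: [0.4414, -0.3622, 0.0355]
tool_rot: [179.9, -0.1, -0.0]
force: [-0.3, 0.2, 0.1]
grip_width: 0.0551
grasp_force: 0.0
```

Request:
arm_command --series '[[[0,0,0],0],[[0,0,0],0],[[0,0,0],0],[[0,0,0],0],[[0,0,0],0]]'

```text
time_s: 18.95
tool_pos: [0.441, -0.3618, 0.0349]
tool_rot: [180.0, -0.0, -0.0]
force: [-0.3, 0.1, 3.3]
grip_width: 0.0419
grasp_force: 3.0
```

Request:
arm_command --series '[[[0,0,-25],0],[[0,0,-50],0],[[0,0,-75],0],[[0,0,-90],0],[[0,0,-90],0]]'

```text
time_s: 19.45
tool_pos: [0.4421, -0.3627, 0.1265]
tool_rot: [179.8, -0.2, -0.0]
force: [0.1, -0.5, -1.6]
grip_width: 0.042
grasp_force: 3.0
```

Request:
arm_command --series '[[[0,-35,0],0],[[0,-80,0],0],[[0,-125,0],0],[[0,-172,0],0],[[0,-220,0],0]]'

```text
time_s: 19.95
tool_pos: [0.4397, -0.14, 0.123]
tool_rot: [-180.0, 0.1, -0.1]
force: [0.7, -0.2, -1.1]
grip_width: 0.0417
grasp_force: 3.0
```

Request:
arm_command --series '[[[0,-48,0],0],[[0,-96,0],0],[[0,-144,0],0],[[-4,-190,0],0],[[-7,-230,0],0]]'

```text
time_s: 20.45
tool_pos: [0.4325, 0.0905, 0.1233]
tool_rot: [180.0, 0.1, 0.1]
force: [0.4, -0.3, -1.2]
grip_width: 0.0422
grasp_force: 3.0
```

Request:
arm_command --series '[[[-2,-25,0],0],[[-2,-41,0],0],[[-2,-41,0],0],[[-2,-41,20],0],[[-2,-41,40],0]]'

```text
time_s: 20.95
tool_pos: [0.4321, 0.1277, 0.0835]
tool_rot: [179.9, -0.0, -0.1]
force: [1.0, 0.2, -1.0]
grip_width: 0.0418
grasp_force: 3.0
```

```bash
python3 col.py w13
```

```text
20.95 [0.4321 0.1277 0.0835] 0.0418 [ 1.   0.2 -1. ] 2.9989044164540246
180:(47,-77) 185:(44,-79) 190:(42,-70) 195:(39,-70) 200:(35,-78) 205:(31,-85) 210:(28,-84) 215:(24,-84) 220:(21,-84) 225:(18,-84) 230:(15,-84) 235:(11,-85) 240:(8,-84) 245:(21,-29) 250:(21,-20) 255:(21,-12) 260:(21,-6) 265:(20,0) 270:(21,7) 275:(20,12) 280:(20,17) 285:(20,22) 290:(20,26) 295:(18,26) 300:(16,27) 305:(14,27) 310:(12,26) 315:(10,25) 320:(8,27) 360:(-8,27) 365:(-11,26) 370:(-14,25) 375:(-15,26) 380:(-18,26) 385:(-21,25) 390:(-106,-85)
```

Request:
arm_command --series '[[[0,0,20],0],[[0,0,35],0],[[0,0,42],0],[[6,0,42],0],[[14,0,42],0]]'

```text
time_s: 21.5
tool_pos: [0.4468, 0.1288, 0.0429]
tool_rot: [180.0, -0.0, -0.0]
force: [1.1, -0.3, -1.3]
grip_width: 0.0419
grasp_force: 3.0
```

Request:
arm_command --series '[[[8,0,0],0],[[16,0,0],0],[[24,0,0],0],[[32,0,0],0],[[40,0,0],0]]'

```text
time_s: 22.0
tool_pos: [0.4869, 0.1293, 0.0425]
tool_rot: [-180.0, -0.0, -0.0]
force: [-0.8, -0.4, -0.9]
grip_width: 0.0416
grasp_force: 3.0
```

Request:
arm_command --series '[[[10,0,0],0],[[20,0,0],0],[[30,0,0],0],[[40,0,0],0],[[50,0,0],0]]'

```text
time_s: 22.5
tool_pos: [0.537, 0.1292, 0.0425]
tool_rot: [-180.0, -0.0, -0.0]
force: [0.2, -0.1, 0.2]
grip_width: 0.042
grasp_force: 3.0
```

```bash
python3 col.py w14
```

```text
22.5 [0.537  0.1292 0.0425] 0.042 [ 0.2 -0.1  0.2] 2.9999465646687895
245:(18,-37) 250:(16,-37) 255:(24,-2) 260:(22,-0) 265:(22,4) 270:(20,6) 275:(19,9) 280:(18,11) 285:(17,14) 290:(16,16) 295:(14,18) 300:(14,22) 305:(13,24) 310:(11,25) 315:(10,27) 320:(10,30) 360:(-7,28) 365:(-11,26) 370:(-13,26) 375:(-16,25) 380:(-20,23) 385:(-23,22) 390:(-26,21)
```

Request:
arm_command --series '[[[0,0,6],0],[[0,0,12],0],[[0,0,18],0],[[0,0,22],0],[[0,0,25.5],0]]'

```text
time_s: 23.05
tool_pos: [0.5356, 0.1291, 0.0166]
tool_rot: [180.0, 0.0, -0.0]
force: [-0.9, -1.3, 3.9]
grip_width: 0.0419
grasp_force: 3.0
```

Request:
arm_command --series '[[[0,0,0],0],[[0,0,0],0],[[0,0,0],0],[[0,0,0],0],[[0,0,0],0]]' --grip -0.06

```text
time_s: 23.55
tool_pos: [0.536, 0.1292, 0.0171]
tool_rot: [180.0, -0.0, -0.0]
force: [0.7, 0.3, -1.0]
grip_width: 0.0459
grasp_force: 0.0
```

```bash
python3 col.py w15
```

```text
23.55 [0.536  0.1292 0.0171] 0.0459 [ 0.7  0.3 -1. ] 0.0
180:(55,-11) 185:(53,-11) 190:(50,-11) 195:(48,-11) 200:(46,-11) 205:(44,-10) 210:(42,-12) 215:(40,-10) 220:(37,-11) 225:(35,-10) 230:(33,-10) 235:(30,-11) 240:(28,-11) 245:(26,-11) 250:(24,-10) 255:(21,-10) 260:(19,-11) 265:(18,-6) 270:(18,1) 275:(19,7) 280:(19,13) 285:(18,17) 290:(18,22) 295:(18,27) 300:(18,30) 305:(16,30) 310:(14,30) 315:(12,30) 320:(10,30) 360:(-6,30) 365:(-8,30) 370:(-10,31) 375:(-12,30) 380:(-15,30) 385:(-17,30) 390:(-19,30)
```

Request:
arm_command --series '[[[-10,0,0],0],[[-20,0,0],0],[[-30,0,0],0],[[-30,0,0],0],[[-30,0,0],0]]'

```text
time_s: 24.1
tool_pos: [0.5059, 0.129, 0.0172]
tool_rot: [180.0, -0.0, 0.0]
force: [0.6, 0.1, -0.6]
grip_width: 0.0458
grasp_force: 0.0
```

Request:
arm_command --series '[[[0,0,0],0],[[0,0,0],0],[[0,0,0],0],[[0,0,0],0],[[0,0,0],0]]' --grip 1

```text
time_s: 24.6
tool_pos: [0.5065, 0.1292, 0.0172]
tool_rot: [180.0, -0.0, -0.0]
force: [0.2, -0.1, 2.3]
grip_width: 0.0419
grasp_force: 3.0
```

Request:
arm_command --series '[[[0,0,-15],0],[[0,0,-30],0],[[0,0,-45],0],[[-25,0,-45],0],[[-50,0,-45],0]]'

```text
time_s: 25.1
tool_pos: [0.4566, 0.1298, 0.0638]
tool_rot: [-180.0, -0.1, -0.0]
force: [-0.4, -0.5, 0.0]
grip_width: 0.0417
grasp_force: 3.0
```

Request:
arm_command --series '[[[-20,0,0],0],[[-41.5,0,0],0],[[-41.5,0,15],0],[[-41.5,0,30],0],[[-41.5,0,30],0]]'

```text
time_s: 25.6
tool_pos: [0.4135, 0.129, 0.0318]
tool_rot: [180.0, 0.1, 0.0]
force: [-1.1, -0.2, -1.7]
grip_width: 0.0417
grasp_force: 3.0
```

```bash
python3 col.py w16
```

```text
25.6 [0.4135 0.129  0.0318] 0.0417 [-1.1 -0.2 -1.7] 3.000090904533863
180:(53,-27) 185:(50,-33) 190:(47,-33) 195:(45,-33) 200:(43,-33) 205:(50,22) 210:(48,22) 215:(47,23) 220:(45,23) 225:(43,23) 230:(42,23) 235:(40,24) 240:(37,22) 245:(36,23) 250:(35,25) 255:(33,26) 260:(32,27) 265:(30,26) 270:(28,27) 275:(26,27) 280:(24,27) 285:(22,27) 290:(20,27) 295:(18,27) 300:(17,28) 305:(15,28) 310:(13,29) 315:(11,29) 320:(9,28) 360:(-5,32) 365:(-7,32) 370:(-10,30) 375:(-57,-33) 380:(-60,-32) 385:(-64,-33) 390:(-67,-33)
```

Request:
arm_command --series '[[[2,0,4],0],[[6,0,4],0],[[10,0,4],0],[[12.5,0,1],0],[[15,0,-1.5],0]]'

```text
time_s: 26.15
tool_pos: [0.4294, 0.1294, 0.0338]
tool_rot: [-180.0, 0.1, -0.0]
force: [-2.2, 1.4, 1.4]
grip_width: 0.0417
grasp_force: 3.0
```

Request:
arm_command --series '[[[4,0,-5],0],[[8.5,0,-10],0],[[14,0,-14],0],[[20,0,-17.5],0],[[26,0,-20],0]]'

```text
time_s: 26.65
tool_pos: [0.4564, 0.1292, 0.054]
tool_rot: [180.0, -0.0, -0.0]
force: [-0.4, -1.0, -0.5]
grip_width: 0.0421
grasp_force: 3.0
```

Request:
arm_command --series '[[[6.5,0,-2],0],[[13,0,-3],0],[[20,0,-3],0],[[28,0,-1.5],0],[[32,0,-1.5],0]]'

```text
time_s: 27.15
tool_pos: [0.4883, 0.1292, 0.0547]
tool_rot: [-180.0, 0.0, -0.0]
force: [-0.0, 0.4, -0.9]
grip_width: 0.0418
grasp_force: 3.0
```

```bash
python3 col.py w17
```

```text
27.15 [0.4883 0.1292 0.0547] 0.0418 [-0.   0.4 -0.9] 2.9999277053866535
180:(50,-49) 185:(48,-50) 190:(45,-49) 195:(42,-49) 200:(40,-48) 205:(37,-47) 210:(34,-49) 215:(37,-22) 220:(36,-19) 225:(35,-13) 230:(32,-16) 235:(32,-7) 240:(30,-5) 245:(29,-1) 250:(27,1) 255:(26,5) 260:(25,8) 265:(24,9) 270:(23,12) 275:(21,14) 280:(20,17) 285:(19,19) 290:(18,21) 295:(17,24) 300:(16,25) 305:(15,28) 310:(14,30) 315:(12,31) 320:(10,30) 360:(-14,18) 365:(-18,16) 370:(-21,15) 375:(-73,-56) 380:(-77,-57) 385:(-80,-56) 390:(-85,-57)
```

Request:
arm_command --series '[[[0,20,-5],0],[[0,40,-5],0],[[0,60,-5],0],[[0,79,-5],0],[[0,79,-5],0]]'

```text
time_s: 27.7
tool_pos: [0.4873, 0.0472, 0.0597]
tool_rot: [179.9, 0.0, -0.3]
force: [-0.3, 0.4, -0.5]
grip_width: 0.0419
grasp_force: 3.0
```

Request:
arm_command --series '[[[0,0,6],0],[[0,0,13],0],[[8,0,15],0],[[16,0,15],0],[[24,0,15],0]]'

```text
time_s: 28.2
tool_pos: [0.5123, 0.0508, 0.0448]
tool_rot: [-180.0, 0.0, 0.0]
force: [0.7, 0.0, -1.3]
grip_width: 0.0418
grasp_force: 3.0
```

Request:
arm_command --series '[[[6,0,1],0],[[12,0,2],0],[[18,0,3],0],[[24,0,4],0],[[30,0,4],0]]'

```text
time_s: 28.7
tool_pos: [0.5418, 0.0502, 0.0408]
tool_rot: [180.0, 0.0, -0.0]
force: [-0.9, 0.3, -0.3]
grip_width: 0.0418
grasp_force: 3.0
```

```bash
python3 col.py w18
```

```text
28.7 [0.5418 0.0502 0.0408] 0.0418 [-0.9  0.3 -0.3] 2.999839436961338
360:(-8,27) 365:(-11,26) 370:(-14,25) 375:(-15,26) 380:(-61,-34) 385:(-64,-34) 390:(-67,-34)
```

```bash
python3 -c "
from h import *
im,P,d=load('wrist','w18'); z=np.load('pics/w18.npz')['p']
for c in (300,312,335):print([(int(a[0]*1000),int(a[2]*1000)) for a in (P-z)[265:325:6,c]], d[200:320:20,c].round(2))"
```

```text
[(74, 153), (74, 153), (74, 153), (74, 153), (74, 153), (74, 153), (74, 153), (74, 153), (74, 153), (74, 153)] [0. 0. 0. 0. 0. 0.]
[(74, 153), (74, 153), (74, 153), (74, 153), (74, 153), (74, 153), (74, 153), (74, 153), (74, 153), (74, 153)] [0. 0. 0. 0. 0. 0.]
[(74, 153), (74, 153), (74, 153), (74, 153), (74, 153), (74, 153), (74, 153), (74, 153), (74, 153), (74, 153)] [0. 0. 0. 0. 0. 0.]
```

Request:
arm_command --series '[[[0,0,1],0],[[0,0,2],0],[[0,0,3],0],[[0,0,2],0],[[0,0,2],0]]'

```text
time_s: 29.25
tool_pos: [0.5407, 0.0501, 0.0388]
tool_rot: [180.0, 0.1, -0.0]
force: [-0.3, -0.1, 1.9]
grip_width: 0.0419
grasp_force: 3.0
```

```bash
python3 col.py w19
```

```text
29.25 [0.5407 0.0501 0.0388] 0.0419 [-0.3 -0.1  1.9] 3.0000437473245256
360:(-7,28) 365:(-10,28) 370:(-12,27) 375:(-57,-33) 380:(-60,-33) 385:(-63,-33) 390:(-67,-33)
```

Request:
arm_command --series '[[[0,0,0],0],[[0,0,0],0],[[0,0,0],0],[[0,0,0],0],[[0,0,0],0]]' --grip -0.15

```text
time_s: 29.8
tool_pos: [0.5414, 0.0502, 0.0389]
tool_rot: [180.0, 0.0, -0.0]
force: [0.2, -0.9, -1.1]
grip_width: 0.0495
grasp_force: 0.0
```

Request:
arm_command --series '[[[0,0,-25],0],[[0,0,-50],0],[[0,0,-75],0],[[0,0,-100],0],[[0,0,-115],0]]'

```text
time_s: 30.3
tool_pos: [0.5423, 0.0504, 0.156]
tool_rot: [180.0, -0.1, -0.0]
force: [0.2, 0.1, 0.6]
grip_width: 0.0502
grasp_force: 0.0
```

```bash
cat > chk.py <<'E'
from h import *
im,d,c,o=snap('top',sys.argv[1]); print(o['time_s'],o['tool_pos'])
P=cloud('top',d)
for nm,mm in [('high',(P[...,2]>.05)&(P[...,2]<.085)&(P[...,0]<.6)),]:
    m=(mm&(d>0)&(P[...,0]>.35)&(P[...,1]>-.1)&(P[...,1]<.32)).astype(np.uint8)*255
    for q in comps(m,15):
        X=P[q]; v,u=np.nonzero(q); T=X[X[:,2]>np.percentile(X[:,2],90)-.006]
        print((int(u.mean()),int(v.mean())),len(X),((T.min(0)+T.max(0))/2).round(3),np.ptp(T,axis=0).round(3))
for q in comps(masks(im)['red'],20): print('red',np.median(P[q],0).round(3))
E
python3 chk.py t1
```

```text
30.3 [0.54231767 0.05043791 0.15600623]
(206, 233) 256 [0.553 0.262 0.069] [0.041 0.04  0.008]
(338, 255) 222 [ 0.499 -0.063  0.062] [0.038 0.037 0.008]
red [ 1.834  1.445 -0.781]
red [ 1.023 -0.713  0.046]
red [0.427 0.216 0.016]
red [0.402 0.217 0.016]
```

Request:
arm_command --series '[[[-25,14,0],0],[[-50,28,0],0],[[-75,42,0],0],[[-100,56,0],0],[[-126,69,0],0]]' --grip -1

```text
time_s: 30.85
tool_pos: [0.4139, -0.0194, 0.1531]
tool_rot: [-180.0, 0.1, -0.0]
force: [-0.3, 0.0, -0.1]
grip_width: 0.0814
grasp_force: 0.0
```

Request:
arm_command --series '[[[0,0,0],0],[[0,0,0],0],[[0,0,0],0],[[0,0,0],0],[[0,0,0],0]]'

```text
time_s: 31.35
tool_pos: [0.416, -0.0181, 0.1539]
tool_rot: [-180.0, 0.0, 0.1]
force: [-0.2, 0.7, 0.4]
grip_width: 0.0871
grasp_force: 0.0
```

```bash
python3 look.py w20
```

```text
31.35 [ 0.416  -0.0181  0.1539] [-1.7995e+02  2.0000e-02  6.0000e-02] [ 41.9  -7.3 -39.8 118.6  -5.1  67.1 -85.6]
(204, 33) 4630 [0.5434 0.0495 0.0619] [0.036 0.042 0.016]
(574, 3) 781 [ 0.5619 -0.1655  0.0556] [0.006 0.077 0.003]
(395, 121) 3669 [ 0.4965 -0.0638  0.0586] [0.041 0.041 0.009]
(323, 250) 2847 [ 0.4132 -0.0202  0.0589] [0.041 0.041 0.01 ]
```

Request:
arm_command --series '[[[-3,2,30],0],[[-3,2,60],0],[[-3,2,85],0],[[-3,2,105],0],[[-3,2,120],0]]'

```text
time_s: 31.9
tool_pos: [0.412, -0.0203, 0.0326]
tool_rot: [-179.9, 0.1, 0.0]
force: [-0.0, -0.1, -0.2]
grip_width: 0.0873
grasp_force: 0.0
```

Request:
arm_command --series '[[[0,0,0],0],[[0,0,0],0],[[0,0,0],0],[[0,0,0],0],[[0,0,0],0]]' --grip 1

```text
time_s: 32.4
tool_pos: [0.4131, -0.021, 0.0347]
tool_rot: [180.0, -0.1, -0.0]
force: [-0.3, -0.1, 0.5]
grip_width: 0.0548
grasp_force: 0.0
```

Request:
arm_command --series '[[[0,0,0],0],[[0,0,0],0],[[0,0,0],0],[[0,0,0],0],[[0,0,0],0]]'

```text
time_s: 32.9
tool_pos: [0.4127, -0.0208, 0.0343]
tool_rot: [180.0, -0.0, -0.0]
force: [-1.0, 0.7, 4.7]
grip_width: 0.0417
grasp_force: 3.0
```

Request:
arm_command --series '[[[0,0,-25],0],[[0,0,-50],0],[[0,0,-75],0],[[0,0,-90],0],[[0,0,-90],0]]'

```text
time_s: 33.4
tool_pos: [0.4139, -0.021, 0.1256]
tool_rot: [179.9, -0.2, -0.0]
force: [0.5, 0.4, -0.8]
grip_width: 0.0418
grasp_force: 3.0
```

Request:
arm_command --series '[[[5,-30,0],0],[[10,-65,0],0],[[15,-100,0],0],[[19,-130,0],0],[[19,-150,0],0]]'

```text
time_s: 33.9
tool_pos: [0.4308, 0.1316, 0.1229]
tool_rot: [-179.9, 0.1, 0.1]
force: [0.2, 0.5, -0.1]
grip_width: 0.0421
grasp_force: 3.0
```

```bash
python3 col.py w21
```

```text
33.9 [0.4308 0.1316 0.1229] 0.0421 [ 0.2  0.5 -0.1] 2.998565237503499
180:(43,-108) 185:(39,-118) 190:(35,-118) 195:(31,-124) 200:(27,-125) 205:(23,-123) 210:(19,-124) 215:(16,-123) 220:(12,-124) 225:(8,-124) 230:(4,-124) 235:(0,-124) 240:(-3,-123) 245:(21,-26) 250:(21,-19) 255:(21,-11) 260:(21,-4) 265:(21,3) 270:(21,9) 275:(20,12) 280:(21,18) 290:(20,27) 295:(19,28) 300:(17,27) 305:(15,28) 310:(12,26) 315:(10,26) 320:(8,27) 360:(-9,26) 365:(-10,27) 370:(-13,27) 375:(-15,27) 380:(-18,26) 385:(-19,27) 390:(-779,-973)
```

Request:
arm_command --series '[[[0,2,20],0],[[0,2,40],0],[[0,2,60],0],[[0,2,75],0],[[0,2,82],0]]'

```text
time_s: 34.45
tool_pos: [0.4294, 0.1267, 0.0396]
tool_rot: [-180.0, 0.3, 0.0]
force: [-0.6, -0.8, -0.4]
grip_width: 0.0424
grasp_force: 3.0
```

Request:
arm_command --series '[[[3,0,0],0],[[6,0,0],0],[[9,0,0],0],[[12,0,0],0],[[16,0,0],0]]'

```text
time_s: 34.95
tool_pos: [0.4482, 0.1272, 0.0425]
tool_rot: [180.0, -0.1, -0.0]
force: [0.9, -0.0, -1.0]
grip_width: 0.0418
grasp_force: 3.0
```

Request:
arm_command --series '[[[8,0,0],0],[[16,0,0],0],[[24,0,0],0],[[32,0,0],0],[[40,0,0],0]]'

```text
time_s: 35.45
tool_pos: [0.4883, 0.1272, 0.0418]
tool_rot: [-180.0, 0.0, -0.0]
force: [-0.9, -0.1, -0.3]
grip_width: 0.0417
grasp_force: 3.0
```

Request:
arm_command --series '[[[10,0,0],0],[[20,0,0],0],[[30,0,0],0],[[40,0,0],0],[[50,0,0],0]]'

```text
time_s: 35.95
tool_pos: [0.5385, 0.1272, 0.042]
tool_rot: [180.0, -0.0, -0.0]
force: [0.0, 0.1, -1.1]
grip_width: 0.0416
grasp_force: 3.0
```

```bash
python3 col.py w22
```

```text
35.95 [0.5385 0.1272 0.042 ] 0.0416 [ 0.   0.1 -1.1] 2.9999733832664788
265:(22,5) 270:(20,7) 275:(20,10) 280:(19,13) 285:(17,14) 290:(16,17) 295:(15,19) 300:(14,22) 305:(14,25) 310:(12,27) 315:(11,28) 320:(11,31) 360:(-8,28) 365:(-10,27) 370:(-13,26) 375:(-16,26) 380:(-20,22) 385:(-23,22) 390:(-26,20)
```

Request:
arm_command --series '[[[0,0,6],0],[[0,0,12],0],[[0,0,18],0],[[0,0,22],0],[[0,0,25],0]]'

```text
time_s: 36.5
tool_pos: [0.537, 0.1271, 0.0165]
tool_rot: [180.0, 0.0, 0.0]
force: [-0.8, -1.1, 4.0]
grip_width: 0.0419
grasp_force: 3.0
```

Request:
arm_command --series '[[[0,0,0],0],[[0,0,0],0],[[0,0,0],0],[[0,0,0],0],[[0,0,0],0]]' --grip -0.06

```text
time_s: 37.0
tool_pos: [0.5375, 0.1272, 0.0171]
tool_rot: [180.0, -0.0, -0.0]
force: [-0.2, 0.0, -0.6]
grip_width: 0.0464
grasp_force: 0.0
```

```bash
python3 col.py w23
```

```text
37.0 [0.5375 0.1272 0.0171] 0.0464 [-0.2  0.  -0.6] 0.0
180:(55,-12) 185:(53,-11) 190:(51,-11) 195:(48,-11) 200:(46,-12) 205:(44,-11) 210:(42,-11) 215:(40,-10) 220:(37,-11) 225:(35,-11) 230:(33,-12) 235:(31,-11) 240:(28,-11) 245:(26,-10) 250:(24,-11) 255:(21,-11) 260:(19,-10) 265:(19,-5) 270:(19,2) 275:(19,9) 280:(19,14) 285:(19,19) 290:(19,24) 295:(19,29) 300:(18,30) 305:(16,30) 310:(14,30) 315:(12,29) 320:(10,30) 360:(-6,30) 365:(-7,31) 370:(-10,30) 375:(-12,31) 380:(-14,31) 385:(-16,31) 390:(-19,30)
```

Request:
arm_command --series '[[[-10,0,0],0],[[-20,0,0],0],[[-30,0,0],0],[[-30,0,0],0],[[-30,0,0],0]]'

```text
time_s: 37.55
tool_pos: [0.5074, 0.127, 0.0172]
tool_rot: [180.0, -0.0, -0.0]
force: [-0.2, -0.2, 0.1]
grip_width: 0.046
grasp_force: 0.0
```

Request:
arm_command --series '[[[0,0,0],0],[[0,0,0],0],[[0,0,0],0],[[0,0,0],0],[[0,0,0],0]]' --grip 1

```text
time_s: 38.05
tool_pos: [0.508, 0.1271, 0.0172]
tool_rot: [180.0, -0.0, -0.0]
force: [0.6, -0.4, 1.6]
grip_width: 0.0423
grasp_force: 3.0
```

Request:
arm_command --series '[[[0,0,-15],0],[[0,0,-30],0],[[0,0,-45],0],[[-25,0,-45],0],[[-50,0,-45],0]]'

```text
time_s: 38.55
tool_pos: [0.4581, 0.1279, 0.0637]
tool_rot: [-180.0, -0.1, -0.0]
force: [-0.1, 0.7, -0.4]
grip_width: 0.0416
grasp_force: 3.0
```

Request:
arm_command --series '[[[-20,0,0],0],[[-43,0,0],0],[[-43,0,15],0],[[-43,0,30],0],[[-43,0,30],0]]'

```text
time_s: 39.05
tool_pos: [0.4135, 0.127, 0.0318]
tool_rot: [180.0, 0.1, 0.0]
force: [0.1, -0.3, -1.3]
grip_width: 0.0421
grasp_force: 3.0
```

```bash
python3 col.py w24
```

```text
39.05 [0.4135 0.127  0.0318] 0.0421 [ 0.1 -0.3 -1.3] 3.0001170560717583
180:(53,-27) 185:(50,-33) 190:(47,-32) 195:(45,-32) 200:(48,1) 205:(49,14) 210:(49,25) 215:(48,29) 220:(46,29) 225:(44,28) 230:(43,29) 235:(41,28) 240:(39,29) 245:(37,28) 250:(35,27) 255:(34,28) 260:(33,30) 265:(31,30) 270:(29,29) 275:(27,28) 280:(25,30) 285:(24,31) 290:(21,29) 295:(20,29) 300:(18,30) 305:(16,29) 310:(14,30) 315:(12,29) 320:(10,29) 360:(-6,30) 365:(-9,30) 370:(-10,31) 375:(-56,-32) 380:(-60,-33) 385:(-64,-34) 390:(-67,-33)
```

Horizontal as with the first jar; same tilting path.

Request:
arm_command --series '[[[2,0,10],0],[[6,0,10],0],[[9,0,10],0],[[12,0,5],0],[[15,0,-1.5],0]]'

```text
time_s: 39.6
tool_pos: [0.43, 0.1274, 0.0343]
tool_rot: [-180.0, -0.0, 0.0]
force: [-0.2, -1.0, -0.3]
grip_width: 0.0418
grasp_force: 3.0
```

Request:
arm_command --series '[[[4,0,-5],0],[[8.5,0,-10],0],[[14,0,-14],0],[[20,0,-17.5],0],[[26,0,-20],0]]'

```text
time_s: 40.1
tool_pos: [0.4563, 0.1271, 0.0539]
tool_rot: [180.0, -0.0, -0.0]
force: [-0.5, 1.0, -1.0]
grip_width: 0.0415
grasp_force: 3.0
```

Request:
arm_command --series '[[[6.5,0,-1.5],0],[[13,0,-2],0],[[20,0,-2],0],[[28,0,-0.5],0],[[32,0,-0.5],0]]'

```text
time_s: 40.6
tool_pos: [0.4884, 0.1272, 0.0537]
tool_rot: [-180.0, 0.0, -0.0]
force: [-0.8, -0.8, -0.7]
grip_width: 0.0418
grasp_force: 3.0
```

```bash
python3 col.py w25
```

```text
40.6 [0.4884 0.1272 0.0537] 0.0418 [-0.8 -0.8 -0.7] 2.9998309834627435
180:(51,-47) 185:(48,-48) 190:(45,-48) 195:(43,-47) 200:(40,-48) 205:(37,-48) 210:(35,-48) 215:(32,-48) 220:(29,-48) 225:(31,-27) 230:(30,-22) 235:(28,-20) 240:(28,-12) 245:(28,-5) 250:(27,-1) 255:(25,2) 260:(24,6) 265:(24,10) 270:(23,13) 275:(22,17) 280:(21,20) 285:(21,24) 290:(20,26) 295:(19,28) 300:(17,28) 305:(15,29) 310:(13,27) 315:(10,26) 320:(8,26) 360:(-11,22) 365:(-13,23) 370:(-16,21) 375:(-19,21) 380:(-76,-55) 385:(-80,-55) 390:(-84,-55)
```

Request:
arm_command --series '[[[0,-10,-5],0],[[0,-20,-5],0],[[0,-27,-5],0],[[0,-27,-5],0],[[0,-27,-5],0]]'

```text
time_s: 41.15
tool_pos: [0.4872, 0.1545, 0.0589]
tool_rot: [180.0, 0.0, 0.1]
force: [-0.6, -1.1, -0.7]
grip_width: 0.0416
grasp_force: 3.0
```

Request:
arm_command --series '[[[0,0,6],0],[[0,0,12],0],[[8,0,14],0],[[16,0,14],0],[[24,0,14],0]]'

```text
time_s: 41.65
tool_pos: [0.5126, 0.1541, 0.045]
tool_rot: [-180.0, -0.0, -0.0]
force: [0.4, 0.6, -0.7]
grip_width: 0.0419
grasp_force: 3.0
```

Request:
arm_command --series '[[[6,0,1],0],[[12,0,2],0],[[18,0,3],0],[[24,0,4],0],[[30,0,4],0]]'

```text
time_s: 42.15
tool_pos: [0.5418, 0.1544, 0.0412]
tool_rot: [180.0, 0.0, 0.0]
force: [-1.6, -0.6, 3.7]
grip_width: 0.0421
grasp_force: 3.0
```

Request:
arm_command --series '[[[0,0,1],0],[[0,0,2],0],[[0,0,3],0],[[0,0,2],0],[[0,0,2],0]]'

```text
time_s: 42.65
tool_pos: [0.5413, 0.154, 0.0387]
tool_rot: [180.0, 0.0, -0.0]
force: [0.4, -0.9, -0.4]
grip_width: 0.0419
grasp_force: 3.0
```

```bash
python3 col.py w26
```

```text
42.65 [0.5413 0.154  0.0387] 0.0419 [ 0.4 -0.9 -0.4] 3.0000322801060975
305:(15,28) 310:(13,29) 315:(12,29) 320:(10,29) 360:(-5,31) 365:(-7,33) 370:(-9,32) 375:(-9,34) 380:(-12,33) 385:(-14,34) 390:(-17,33)
```

Request:
arm_command --series '[[[0,0,0],0],[[0,0,0],0],[[0,0,0],0],[[0,0,0],0],[[0,0,0],0]]' --grip -0.15

```text
time_s: 43.2
tool_pos: [0.5415, 0.1542, 0.039]
tool_rot: [180.0, -0.0, -0.0]
force: [-0.5, 0.2, -0.3]
grip_width: 0.05
grasp_force: 0.0
```

Request:
arm_command --series '[[[0,0,-25],0],[[0,0,-50],0],[[0,0,-75],0],[[0,0,-100],0],[[0,0,-125],0]]'

```text
time_s: 43.7
tool_pos: [0.5414, 0.1543, 0.1651]
tool_rot: [180.0, -0.0, 0.0]
force: [0.5, -0.0, -0.3]
grip_width: 0.0501
grasp_force: 0.0
```

Request:
arm_command --series '[[[-20,0,-20],0],[[-40,0,-40],0],[[-60,0,-60],0],[[-80,0,-80],0],[[-90,0,-100],0]]'

```text
time_s: 44.2
tool_pos: [0.4499, 0.1547, 0.2647]
tool_rot: [179.9, 0.0, 0.1]
force: [0.9, 0.7, -1.2]
grip_width: 0.0499
grasp_force: 0.0
```

```bash
python3 - <<'E'
from h import *
im,d,c,o=snap('wrist','w27'); print(o['time_s'],o['tool_pos'],o['qpos'].round(1))
s=snap('scene','s27')[0]
P=cloud('wrist',d,o['tool_pos'],o['tool_rot'])
m=((d>0)&(P[...,2]>.058)&(P[...,2]<.078)&(P[...,0]>.5)&(P[...,0]<.61)&(P[...,1]>0)&(P[...,1]<.31)).astype(np.uint8)*255
for q in comps(m,200):
    X=P[q];print(len(X),((X.min(0)+X.max(0))/2).round(4),np.ptp(X,axis=0).round(3))
    Y=X[X[:,2]>np.median(X[:,2])-.004];print(np.linalg.lstsq(np.c_[Y[:,:2],np.ones(len(Y))],Y[:,2],rcond=None)[0].round(3))
for q in comps(masks(im)['blue'],60):
    X=P[q&(d>0)]; v,u=np.nonzero(q)
    if len(X): print('blue',(int(u.mean()),int(v.mean())),X.min(0).round(3),X.max(0).round(3))
P2=cloud('scene',np.load('pics/s27.npz')['d'])
for q in comps(masks(s)['blue'],30):
    X=P2[q];v,u=np.nonzero(q); print('sblue',(int(u.mean()),int(v.mean())),np.median(X,0).round(3),np.ptp(X,axis=0).round(3))
cv2.imwrite('pics/s27c.png',np.hstack([cv2.resize(s[150:310,200:360],(400,400)),cv2.resize(im,(400,300))[[0]*50+list(range(300))+[0]*50]]))
E
```

```text
44.2 [0.4499104  0.15474331 0.26471692] [  34.4   -3.4  -53.8  102.3   -2.7   79.7 -108.8]
2001 [0.5504 0.2618 0.0638] [0.041 0.042 0.012]
[0.    0.013 0.063]
1978 [0.5465 0.0501 0.0637] [0.041 0.042 0.011]
[ 0.001 -0.013  0.067]
1844 [0.5339 0.1536 0.066 ] [0.04  0.041 0.007]
[-0.001 -0.001  0.068]
blue (410, 254) [ 0.373  0.047 -0.001] [0.418 0.077 0.046]
sblue (420, 101) [ 0.931 -0.032  0.346] [2.556 1.603 0.6  ]
sblue (534, 39) [ 1.12  -0.345  0.542] [1.816 0.382 0.403]
sblue (501, 87) [ 1.159 -0.259  0.386] [0.732 0.224 0.168]
sblue (530, 94) [ 1.157 -0.356  0.377] [0.752 0.147 0.176]
sblue (275, 106) [0.913 0.43  0.281] [1.613 1.156 0.589]
sblue (630, 109) [ 1.159 -0.635  0.372] [0.963 0.05  0.192]
sblue (294, 174) [0.619 0.152 0.181] [1.658 1.151 0.806]
sblue (344, 189) [ 0.645 -0.002  0.168] [0.073 0.03  0.013]
sblue (281, 258) [0.402 0.059 0.043] [0.083 0.048 0.041]
```

View pics/s27c.png

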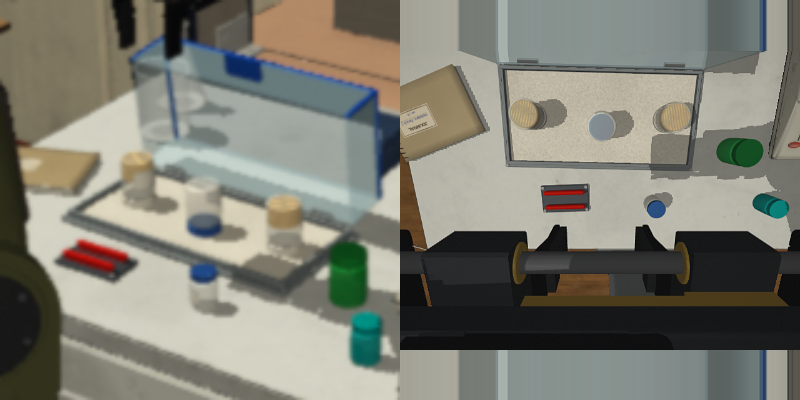

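Request:
arm_command --series '[[[25,0,-10],0],[[50,0,-20],0],[[75,0,-30],0],[[90,0,-35],0],[[90,0,-35],0]]' --grip -0.6

```text
time_s: 44.8
tool_pos: [0.5435, 0.1537, 0.2978]
tool_rot: [-179.9, 0.1, -0.1]
force: [0.8, -0.1, 0.4]
grip_width: 0.0687
grasp_force: 0.0
```

Request:
arm_command --series '[[[0,0,0],0],[[0,0,0],0],[[0,0,0],0],[[0,0,0],0],[[0,0,0],0]]'

```text
time_s: 45.3
tool_pos: [0.5413, 0.1541, 0.2992]
tool_rot: [180.0, -0.0, -0.0]
force: [-0.1, 0.6, 0.8]
grip_width: 0.07
grasp_force: 0.0
```

```bash
python3 - <<'E'
from h import *
for n in ('wrist','top'):
    im,d,c,o=snap(n,n+'28'); print(n,o['time_s'],o['tool_pos'],round(o['grip_width'],4))
    P=cloud(n,d,o['tool_pos'],o['tool_rot'])
    for q in comps(masks(im)['blue'],40):
        q=q&(d>0)&(P[...,2]<.25)&(P[...,2]>.1)&(P[...,0]<.75)
        X=P[q]; 
        if len(X)<30: continue
        v,u=np.nonzero(q); print('blue',(int(u.mean()),int(v.mean())),len(X),X.min(0).round(3),X.max(0).round(3),'med',np.median(X,0).round(3))
        T=X[X[:,2]>X[:,2].max()-.006]; print('  top',T.min(0).round(3),T.max(0).round(3))
E
```

```text
wrist 45.3 [0.54126612 0.1541335  0.29917449] 0.07
blue (319, 64) 5208 [ 0.6   -0.002  0.163] [0.674 0.31  0.176] med [0.666 0.155 0.173]
  top [ 0.629 -0.002  0.17 ] [0.674 0.309 0.176]
blue (320, 123) 1093 [0.617 0.13  0.177] [0.627 0.179 0.198] med [0.622 0.154 0.196]
  top [0.617 0.13  0.192] [0.625 0.179 0.198]
top 45.35 [0.54130793 0.1541396  0.29913604] 0.0698
blue (282, 177) 230 [ 0.603 -0.001  0.164] [0.673 0.182 0.179] med [0.668 0.059 0.173]
  top [ 0.64  -0.001  0.173] [0.673 0.182 0.179]
```

Request:
arm_command --series '[[[20,0,0],0.024],[[40,0,0],0.024],[[60,0,0],0.024],[[80,0,0],0.024],[[80,0,0],0.024]]'

```text
time_s: 45.9
tool_pos: [0.6233, 0.1532, 0.2979]
tool_rot: [-180.0, 0.1, -1.5]
force: [0.4, 0.0, 0.2]
grip_width: 0.0699
grasp_force: 0.0
```

Request:
arm_command --series '[[[0,0,25],0],[[0,0,50],0],[[0,0,75],0],[[0,0,90],0],[[0,0,90],0]]'

```text
time_s: 46.4
tool_pos: [0.6199, 0.1535, 0.2069]
tool_rot: [179.9, 0.2, -1.4]
force: [-0.3, 0.4, 0.6]
grip_width: 0.0696
grasp_force: 0.0
```

```bash
python3 - <<'E'
from h import *
im,d,c,o=snap('wrist','w29'); print(o['tool_pos'].round(4),o['tool_rot'].round(2),o['qpos'].round(1))
P=cloud('wrist',d,o['tool_pos'],o['tool_rot'])
for q in comps(masks(im)['blue'],100):
    X=P[q&(d>0)]; v,u=np.nonzero(q)
    if len(X)>50: print((int(u.mean()),int(v.mean())),X.min(0).round(3),X.max(0).round(3))
cv2.imwrite('pics/w29v.png',im)
E
```

```text
[0.6199 0.1535 0.2069] [179.92   0.22  -1.38] [  22.2   25.8  -51.4   85.1   20.2   79.  -121.7]
(318, 195) [ 0.552 -0.003  0.009] [0.691 0.437 0.276]
(319, 283) [0.617 0.13  0.17 ] [0.628 0.179 0.198]
```

View pics/w29v.png

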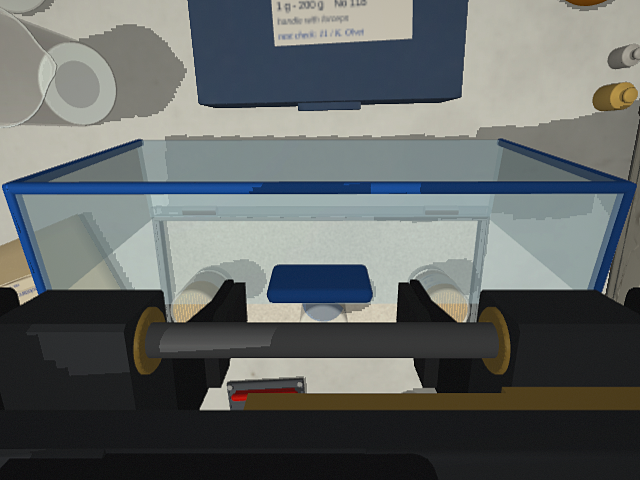

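Request:
arm_command --series '[[[0.5,0,7],0],[[0.5,0,14],0],[[0.5,0,20],0],[[0.5,0,26],0],[[0.5,0,26],0]]'

```text
time_s: 46.95
tool_pos: [0.6215, 0.1539, 0.1819]
tool_rot: [180.0, 0.1, -1.4]
force: [-0.2, 0.4, 0.3]
grip_width: 0.0698
grasp_force: 0.0
```

Request:
arm_command --series '[[[0,0,0],0],[[0,0,0],0],[[0,0,0],0],[[0,0,0],0],[[0,0,0],0]]' --grip 1 --grip_force 10

```text
time_s: 47.45
tool_pos: [0.6222, 0.1545, 0.1833]
tool_rot: [-180.0, -0.0, -1.4]
force: [0.8, 0.1, 1.5]
grip_width: 0.05
grasp_force: 10.0
```

Request:
arm_command --series '[[[0,0,0],0],[[0,0,0],0],[[0,0,0],0],[[0,0,0],0],[[0,0,0],0]]'

```text
time_s: 47.95
tool_pos: [0.6222, 0.1544, 0.1833]
tool_rot: [-180.0, -0.0, -1.4]
force: [0.5, 0.9, 2.0]
grip_width: 0.0498
grasp_force: 10.0
```

Request:
arm_command --series '[[[-17,0,0.7],0],[[-32.5,0,2.7],0],[[-48,0,6],0],[[-62.5,0,10.8],0],[[-77,0,16.7],0]]'

```text
time_s: 48.45
tool_pos: [0.546, 0.1562, 0.1667]
tool_rot: [-180.0, -0.2, -1.4]
force: [4.7, 1.5, -1.2]
grip_width: 0.0498
grasp_force: 10.0
```

Request:
arm_command --series '[[[-14,0,7],0],[[-27,0,15.5],0],[[-39,0,25],0],[[-50.5,0,35.5],0],[[-61,0,47],0]]'

```text
time_s: 48.95
tool_pos: [0.4849, 0.1576, 0.1195]
tool_rot: [-180.0, -0.2, -1.4]
force: [4.2, 0.7, -0.7]
grip_width: 0.0498
grasp_force: 10.0
```

```bash
python3 -c "
from h import *
o=env.get_obs(); p=o['tool_pos']; print(p,o['force'],o['grip_width'],o['qpos'].round(1)); print(np.degrees(np.arctan2(p[2]+.011-.016,.6205-p[0])),np.hypot(p[2]-.005,.6205-p[0]))"
```

```text
[0.48488776 0.1576075  0.11947453] [ 4.1922562   0.73017326 -0.71727315] 0.04976114327473153 [  30.5   12.7  -56.3  109.2   11.8   64.  -121.7]
40.16875683165092 0.1774685807465749
```

Request:
arm_command --series '[[[-9.5,0,12],0],[[-18,0,25],0],[[-25,0,39],0],[[-31,0,53.5],0],[[-35.5,0,68.5],0]]'

```text
time_s: 49.45
tool_pos: [0.4498, 0.1585, 0.0509]
tool_rot: [-180.0, -0.2, -1.4]
force: [4.4, 0.8, 1.0]
grip_width: 0.0495
grasp_force: 10.0
```

Request:
arm_command --series '[[[-2,0,9],0],[[-4,0,18],0],[[-5,0,24.5],0],[[-5,0,27.5],0],[[-5,0,28],0]]'

```text
time_s: 49.95
tool_pos: [0.4448, 0.1586, 0.0241]
tool_rot: [179.9, -0.1, -1.4]
force: [-0.8, -1.8, 14.7]
grip_width: 0.0494
grasp_force: 10.0
```

```bash
python3 -c "
from h import *
o=env.get_obs(); p=o['tool_pos']; print(p,o['force'],o['grip_width'],o['qpos'].round(1)); print(np.degrees(np.arctan2(p[2]+.011-.016,.6205-p[0])),np.hypot(p[2]-.005,.6205-p[0]))"
```

```text
[0.44483943 0.15855795 0.02410101] [-0.77744685 -1.81744299 14.65665901] 0.04941650772881408 [  27.1   16.6  -54.4  118.7   17.    52.7 -128. ]
6.205855068891148 0.17669601794200976
```

Request:
arm_command --series '[[[0,0,0],0],[[0,0,-1],0],[[0,0,-1],0],[[0,0,-1],0],[[0,0,-1],0]]' --grip -0.6

```text
time_s: 50.45
tool_pos: [0.4432, 0.1583, 0.0236]
tool_rot: [180.0, 0.0, -1.4]
force: [-1.0, 1.3, 0.1]
grip_width: 0.0693
grasp_force: 0.0
```

Request:
arm_command --series '[[[0,0,-20],0],[[0,0,-45],0],[[0,0,-80],0],[[0,0,-120],0],[[0,0,-160],0]]'

```text
time_s: 50.95
tool_pos: [0.4429, 0.1586, 0.185]
tool_rot: [180.0, 0.1, -1.4]
force: [1.0, -0.2, 0.7]
grip_width: 0.0698
grasp_force: 0.0
```

```bash
python3 - <<'E'
from h import *
s,d,c,o=snap('scene','s30'); print(o['time_s'],o['tool_pos'],o['force'])
P=cloud('scene',d)
w=snap('wrist','w30'); im,dw=w[0],w[1]; Pw=cloud('wrist',dw,w[3]['tool_pos'],w[3]['tool_rot'])
for nm,i,Q,dd in (('scene',s,P,d),('wrist',im,Pw,dw)):
  for q in comps(masks(i)['blue'],20):
    X=Q[q&(dd>0)]; v,u=np.nonzero(q)
    if len(X)>10 and X[:,0].min()>.35 and X[:,0].max()<.7: print(nm,(int(u.mean()),int(v.mean())),len(X),X.min(0).round(3),X.max(0).round(3),np.median(X,0).round(3))
cv2.imwrite('pics/s30c.png',np.hstack([cv2.resize(s[150:310,200:360],(400,400)),cv2.resize(im,(400,300))[[0]*50+list(range(300))+[0]*50]]))
E
```

```text
50.95 [0.44292412 0.15858865 0.18496168] [ 1.04527289 -0.21370623  0.67639513]
scene (263, 242) 114 [0.432 0.13  0.034] [0.473 0.181 0.047] [0.451 0.153 0.041]
scene (281, 258) 60 [0.385 0.049 0.002] [0.467 0.092 0.049] [0.402 0.06  0.043]
wrist (323, 165) 7726 [ 0.442 -0.001  0.002] [0.603 0.359 0.087] [0.475 0.158 0.084]
wrist (437, 276) 917 [0.39  0.048 0.037] [0.418 0.077 0.046] [0.404 0.063 0.044]
```

View pics/s30c.png

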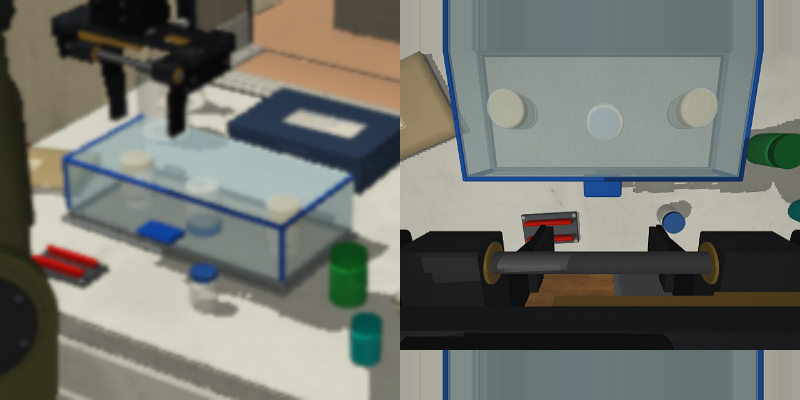

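```bash
python3 -c "
from h import *
print(env.sign_off())"
```

```text
the job is handed in; nothing more can be done
None
```

The job is handed in: the three jars on the bench (two cream caps, one blue; there was no fourth) stood cap-down in the pan, and in the last pictures the cover was shut on them and the gripper clear. I tipped the jars over on the pan's front rim instead of using the cradle. The hand-in gave no verdict back.

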